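# Build up the bayonet filter column

## Task

Build up the air-filter column on its bench base: set every loose filter stage that is there onto it, crosswise, and lock each with a quarter turn clockwise until its long sides line up with the base. The closing head sits latched in its spring dock: push it down to trip the latch, draw it out once it has sprung up, and lock it on top of the column in the same way. Leave the glue bottle, the tape roll and the scraper where they are.

Things in the scene. Friction and masses are not known exactly. Their poses are not given: they have to be found in the camera images.
- stage_0: Loose filter stage (may be absent): oblong grey block 86 (x) x 60 (y) mm, flat sides 40 mm high to its shoulder; on top a round bayonet neck, 33 mm diameter, 20 mm high, lugs at +x and -x. Underside: 22 mm deep bayonet socket, tabs at +x and -x, for the neck below; see shoulder. Origin: centre of underside; z up; a half turn about z changes nothing. 0.15 kg, stands upright.
- stage_1: Loose filter stage (may be absent): oblong grey block 86 (x) x 60 (y) mm, flat sides 40 mm high to its shoulder; on top a round bayonet neck, 33 mm diameter, 20 mm high, lugs at +x and -x. Underside: 22 mm deep bayonet socket, tabs at +x and -x, for the neck below; see shoulder. Origin: centre of underside; z up; a half turn about z changes nothing. 0.15 kg, stands upright.
- stage_2: Loose filter stage (may be absent): oblong grey block 86 (x) x 60 (y) mm, flat sides 40 mm high to its shoulder; on top a round bayonet neck, 33 mm diameter, 20 mm high, lugs at +x and -x. Underside: 22 mm deep bayonet socket, tabs at +x and -x, for the neck below; see shoulder. Origin: centre of underside; z up; a half turn about z changes nothing. 0.15 kg, stands upright.
- stage_3: Loose filter stage (may be absent): oblong grey block 86 (x) x 60 (y) mm, flat sides 40 mm high to its shoulder; on top a round bayonet neck, 33 mm diameter, 20 mm high, lugs at +x and -x. Underside: 22 mm deep bayonet socket, tabs at +x and -x, for the neck below; see shoulder. Origin: centre of underside; z up; a half turn about z changes nothing. 0.15 kg, stands upright.
- column_base: Fixed base: aluminium plate 140 x 100 x 12 mm, on it a grey oblong pedestal 86 x 60 mm up to 30 mm above the bench, and on that the same bayonet neck as on the stages. Origin: centre of the underside, on the bench; x along the pedestal's long side; z up. A half turn about z changes nothing.
- shoulder (a point): Centre of the pedestal's top, at its neck's foot, 30 mm above the bench. A part goes down over a neck only crosswise to the part below (x axes 90 deg apart, +-35), sits with its underside on the shoulder, then turns clockwise (from above) a quarter turn to a stop, long sides parallel: locked. Sideways play 1.3 mm. Each stage raises the top shoulder by 40 mm.
- head: Closing head: oblong grey block 86 (x) x 60 (y) x 32 mm, same socket underneath as the stages, no neck; on top a grip rib 56 (x) x 16 (y) mm, 30 mm high, 62 mm in all. Origin: centre of underside; z up; a half turn changes nothing. 0.15 kg. Starts in the dock, aligned with it, underside 26 mm above the bench, latched under two bolts; it cannot be pulled out before they trip.
- dock: Fixed spring dock: foot 150 x 95 mm, well 101 x 79 mm outside, walls 54 mm high; at its +x and -x ends latch bolts between cheeks up to 68 mm high. Pushing the head's rib straight down about 9 mm to a firm stop (8 to 14 N) drives both bolts out; let go, the head springs up 22 mm and stands loose, to be drawn up by the rib. Origin: centre of underside, on the bench; x long side.
- bolt_a (a joint): Travel of the latch bolt at the dock's +x end in m: 0 latched, grows outward to 0.009; above about 0.0045 the head is free. It stays where it is pushed.
- bolt_b (a joint): The same for the bolt at the dock's -x end.
- glue: Bystander: white glue bottle with a nozzle, 42 mm wide, 119 mm high, standing; origin at the centre of its underside. Not to be moved.
- brown_tape: Bystander: roll of brown tape lying flat, 100 mm wide, 49 mm high; origin at the centre of its underside. Not to be moved.
- scraper: Bystander: scraper with wooden handle, 171 mm long, 26 mm thick, lying on the bench; origin at the centre of its underside. Not to be moved.
Things that resemble listed ones, but are neither listed nor needed, are in the scene too. What is shaped like the stage_0 but pink or turquoise is not meant.

How it is judged (in metres and radians):
On the way:
1. the head has been pushed down and both latch bolts have tripped (value of joint each of bolt_a, bolt_b above 0.0035 m), for 0.1 s.
At the end, for the whole second after the job is handed in: Every present stage, and the head on top, sits in one column on the base: upright (0.06 rad), within 9 mm of the base axis, x axis within 0.15 rad of the base's (either way), underside 0, 40, 80 or 120 mm (head 120 or 160) above the base shoulder, -4 to +5 mm, at rest (horizontal distance between each of stage_0, stage_1, stage_2, stage_3, head and shoulder below 0.009 m and angle between the x axis of each of stage_0, stage_1, stage_2, stage_3, head and the x axis of column_base, either way round below 0.15 rad and angle between each of stage_0, stage_1, stage_2, stage_3, head's own z axis and vertical below 0.06 rad and linear speed of each of stage_0, stage_1, stage_2, stage_3, head below 0.03 m/s and (z of stage_0 in the frame of shoulder between -0.004 and 0.005 m or z of stage_0 in the frame of shoulder between 0.036 and 0.045 m or z of stage_0 in the frame of shoulder between 0.076 and 0.085 m or z of stage_0 in the frame of shoulder between 0.116 and 0.125 m) and (z of stage_1 in the frame of shoulder between -0.004 and 0.005 m or z of stage_1 in the frame of shoulder between 0.036 and 0.045 m or z of stage_1 in the frame of shoulder between 0.076 and 0.085 m or z of stage_1 in the frame of shoulder between 0.116 and 0.125 m) and (z of stage_2 in the frame of shoulder between -0.004 and 0.005 m or z of stage_2 in the frame of shoulder between 0.036 and 0.045 m or z of stage_2 in the frame of shoulder between 0.076 and 0.085 m or z of stage_2 in the frame of shoulder between 0.116 and 0.125 m) and (z of stage_3 in the frame of shoulder between -0.004 and 0.005 m or z of stage_3 in the frame of shoulder between 0.036 and 0.045 m or z of stage_3 in the frame of shoulder between 0.076 and 0.085 m or z of stage_3 in the frame of shoulder between 0.116 and 0.125 m) and (z of head in the frame of shoulder between 0.116 and 0.125 m or z of head in the frame of shoulder between 0.156 and 0.165 m)); the robot touches nothing.
It fails at once if the glue bottle is displaced by more than 30 mm (distance of glue from where it was at the start of the episode above 0.03 m).
It fails at once if the tape roll is displaced by more than 30 mm (distance of brown_tape from where it was at the start of the episode above 0.03 m).
It fails at once if the scraper is displaced by more than 30 mm (distance of scraper from where it was at the start of the episode above 0.03 m).
Of stage_0, stage_1, stage_2, stage_3 only 3 to 4 are there at a start; the rules pass over those that are not, and their reading is None.
At some moment in a run one of stage_0, stage_1, stage_2, stage_3 may be knocked a few centimetres aside while the robot is not near it.
It also fails if it takes over 208 s, if anything falls off the work surface, if the arm or the gripper's body presses on something with over 40 N, if the wrist force passes 120 N, or if a joint passes its speed limit or range.

## Robot

A 6-joint arm with a two-finger parallel gripper is mounted at the origin on a cart in front of the work surface, level with it; the furniture and walls round the work are solid. World frame = base frame: x ahead of the robot, y to its left, z up, the work surface at z = 0. Lengths are in mm, angles in rad, forces in N, time in s.
With the tool pointing down it reaches from about 300 to 850 mm from the base axis. Payload 5.4 kg.
Tool frame: the origin (TCP) lies on the centre line of the jaws, within the pads' length; the fingertips stand env.tcp_to_tips ahead of it and the grasp point (between the pads) lies 3 mm ahead of it (env.tcp_to_tips is the distance from the TCP to the fingertips, in mm); z points along the fingers, y is the line along which they close (so a half turn about z gives the same grasp; the last joint's range is limited). The gripper opens to 85 mm and grips with 20 to 120 N. Pads are 22 mm wide; open, the fingers measure 114 mm over their backs; the gripper's body (76 mm by 85 mm) begins 54 mm behind the grasp point. The pads swing forward as they close: fully open they stand 13 mm farther back than shut.
Start: joints at [-1.365, 0.158, 1.597, -0, 1.386, -0.21], TCP at [232.23, -525.999, 227.299] pointing down, gripper open.
Joint ranges: [-2.91, 2.91], [-0.94, 2.29], [0.18, 2.7], [-1.29, 4.43], [0.17, 2.64], [-3, 3]. Speed limits (rad/s): [2.57, 2.57, 3.14, 3.14, 3.14, 3.14].

## Interface

Orientations are given as a 3x3 rotation matrix whose columns are the frame's x, y, z axes.
In Python, from station import env gives the robot as it stands. The module is installed in compiled form; this text tells all that it offers.
- The arm moves only by the tool servo_tool, never from a script. Its argument "moves" is a list of rows, each a list of 7 numbers: the finger opening in cm, from 0 to 8.54, then the shift along the tool's x, y, z in cm, then the turn, a rotation vector about the tool's x, y, z in degrees. A call has 1 to 8 rows; each row is the pose to reach, as a shift and turn from the pose commanded when the call began, along the tool's axes at that moment; what a row does not reach only later rows make up. A row lasts 1/8 s, in which the tool goes at most 62.5 mm and 10.7 degrees, less where a joint would pass 70% of its speed; a pose out of reach is approached as far as the arm can. A call with a gripper value outside its range is refused whole. The fingers move at their own pace and stop on an object; "grip_force" is the grip in N (left out, the last holds). Time passes only in rows, so rows that repeat a pose let the fingers close. It gives the time, the measured TCP pose, the force, the opening and the grip force at its end, in the units of the state.
- env.get_state(): the state, without advancing time (a new reading comes with each control period).
- env.capture(name): name is "scene" or "side" or "wrist"; returns a dict with "img" (480x640x3 uint8, red, green, blue), "fx", "fy", "cx", "cy" (pixels), "xyz" and "orientation" of the camera in the world; the wrist camera has in their place "tool_from_camera" (4x4, takes a point from camera to tool coordinates, whose origin is the TCP and whose axes are the flange's). Camera axes: x right, y down, z forward; pixel columns grow to the right and rows downward; lengths in mm; the calibration is good to about 2 mm. A picture is of the moment at which its call begins: read the wrist's pose just before it. There is no depth.
- env.close_job(): hands the job in; it is judged then, once.
The state is a dict: "time_s": time; "q": joint angles; "joint_velocities": joint speeds; "effort": joint torques, N m; "ee_pos": TCP position; "eef_rot": TCP orientation; "force": force on the tool from outside, world axes, zero at the start; "wrist_torque": the same for the moment, N m; "grip_width": finger opening in mm; "finger_force": force on a finger pad.
Only numpy, scipy, OpenCV 4.12 (cv2) and the standard library are available. Lean on these libraries where they do the work, as an engineer would, in place of code of your own. Each camera call takes 0.05 s, during which the arm holds its last target. There are 200 camera calls.

## Working session

There is one attempt and no reset: what is moved stays moved. The work goes in short steps, Python scripts to look and compute and a tool call to move; the robot and the scene stay as the last step left them, time stands still between calls to the robot, and variables do not carry over. Pictures are saved under pics/ and viewed, at most 14 in all, crops included, and the job is handed in when it is done.

Besides the shell and the picture viewer there is one more tool, called after "Emit:" by a JSON object that holds its "name" and its "arguments", one argument or row to a line. servo_tool: Moves the arm, as the interface text tells. Its arguments: {"type":"object","properties":{"moves":{"type":"array"},"grip_force":{"type":"number"}},"required":["moves"]}

```bash
mkdir -p pics; cat > h.py <<'E'
import numpy as np, cv2
from station import env
def cap(name,fn):
    s=env.get_state(); c=env.capture(name); cv2.imwrite('pics/'+fn,c['img'][:,:,::-1])
    if name=='wrist':
        T=np.array(c['tool_from_camera']); R=np.array(s['eef_rot']);
        c['xyz']=R@T[:3,3]+np.array(s['ee_pos']); c['orientation']=R@T[:3,:3]
    np.savez('pics/'+fn[:-4]+'.npz',k=[c['fx'],c['fy'],c['cx'],c['cy']],p=c['xyz'],R=c['orientation'])
def px(fn,u,v,z):
    d=np.load('pics/'+fn+'.npz'); fx,fy,cx,cy=d['k']
    r=np.array(d['R'])@np.array([(u-cx)/fx,(v-cy)/fy,1]); p=np.array(d['p']); return p+r*(z-p[2])/r[2]
def proj(fn,P):
    d=np.load('pics/'+fn+'.npz'); fx,fy,cx,cy=d['k']
    q=np.array(d['R']).T@(np.array(P)-np.array(d['p'])); return np.array([fx*q[0]/q[2]+cx,fy*q[1]/q[2]+cy])
E
python3 - <<'E'
from h import *
s=env.get_state(); print({k:np.round(v,3).tolist() for k,v in s.items()}, env.tcp_to_tips)
for n in ('scene','side','wrist'):
    cap(n,n+'0.png'); d=np.load('pics/'+n+'0.npz'); print(n,d['k'],d['p'],d['R'].round(3).tolist())
E
```

```text
{'time_s': 0.0, 'q': [-1.365, 0.159, 1.598, -0.0, 1.386, -0.21], 'joint_velocities': [0.0, 0.001, 0.0, -0.001, -0.0, 0.001], 'effort': [-0.002, -39.601, -33.143, -0.001, 0.009, 0.0], 'ee_pos': [232.097, -525.418, 226.293], 'eef_rot': [[0.915, 0.404, -0.0], [0.404, -0.915, 0.002], [0.0, -0.002, -1.0]], 'force': [0.217, -0.243, 0.119], 'wrist_torque': [0.053, -0.018, 0.011], 'finger_force': 0.0, 'grip_width': 85.305} 22.0
scene [474.42845806 474.42845806 320.78884048 238.26704597] [ 15.78693213 798.88556145 685.63115515] [[-0.849, -0.293, 0.44], [-0.529, 0.46, -0.714], [0.007, -0.838, -0.545]]
side [587.94445965 587.94445965 322.29096115 251.70037673] [  536.2966362  -1281.83340643   762.54037931] [[1.0, 0.004, -0.022], [0.021, -0.475, 0.88], [-0.007, -0.88, -0.475]]
wrist [428.93788071 428.93788071 309.44790481 242.63121807] [ 297.24965188 -494.86842242  372.88995088] [[0.404, -0.877, -0.259], [-0.915, -0.388, -0.112], [-0.002, 0.282, -0.959]]
```

View pics/scene0.png

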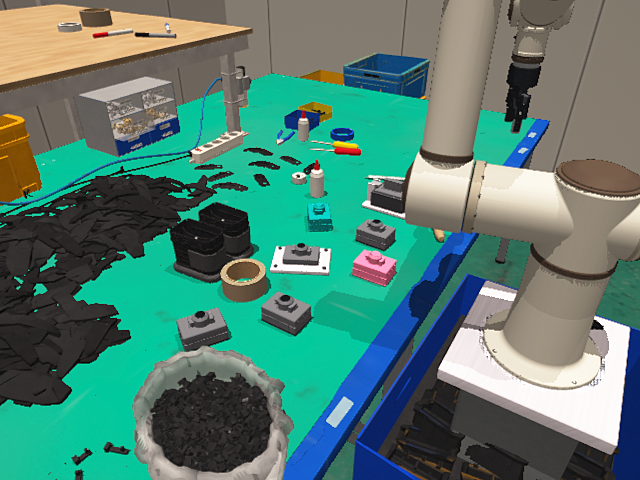

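View pics/side0.png

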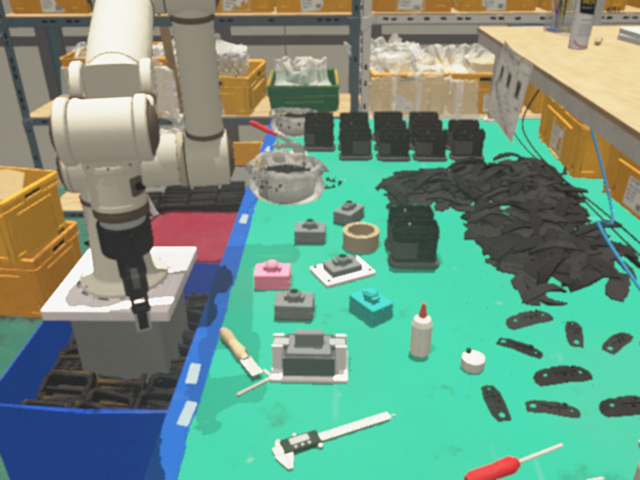

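The scene view shows three grey stages at (203,328), (286,312) and (376,234), with the base at (301,258). The pink and turquoise ones are decoys. The side view shows the stages at (348,213), (310,232) and (294,305), the base at (343,267) and the dock at (310,355). I'll enlarge both views.

```bash
python3 - <<'E'
from h import *
a=cv2.imread('pics/side0.png')[190:390,225:425]; cv2.imwrite('pics/c1.png',cv2.resize(a,(600,600),interpolation=cv2.INTER_CUBIC))
a=cv2.imread('pics/scene0.png')[170:350,170:410]; cv2.imwrite('pics/c2.png',cv2.resize(a,(800,600),interpolation=cv2.INTER_CUBIC))
E
```

```text
(no output)
```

View pics/c1.png

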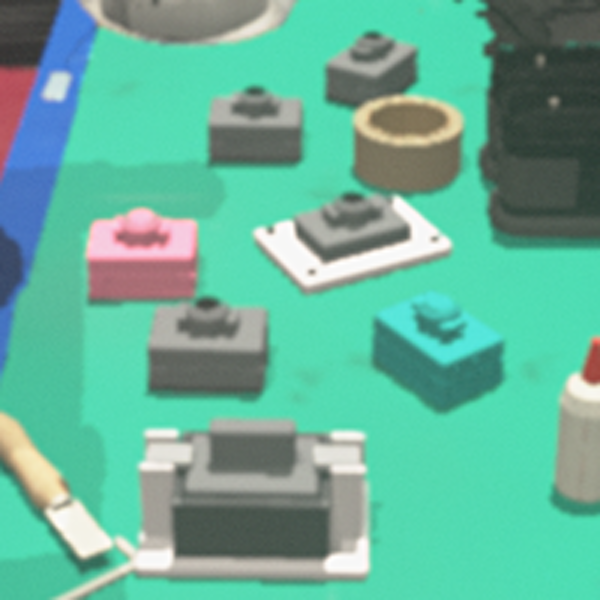

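View pics/c2.png

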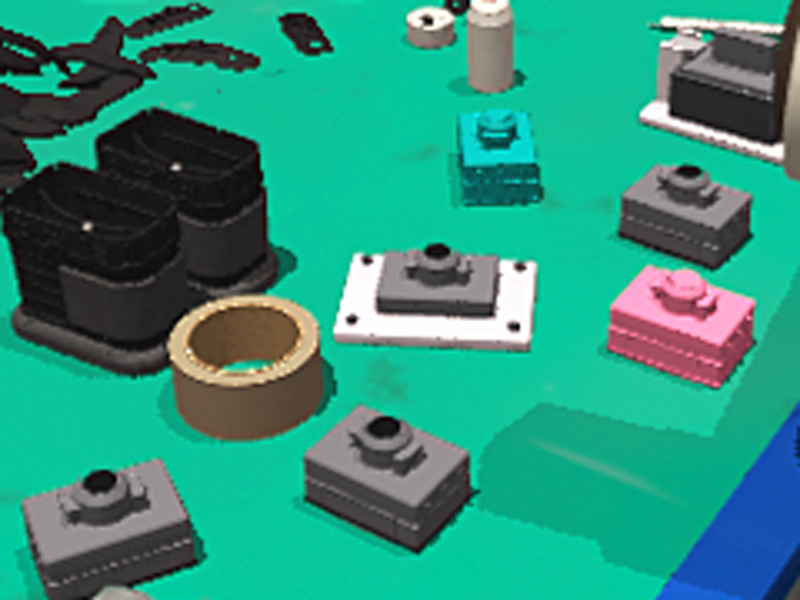

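The crops show the neck tops and shoulder corners clearly. In side crop c1 the necks are at (374,38), (256,94), (208,303) and base (353,200). In scene crop c2 they are at (100,480), (384,427), (688,172) and base (438,250).

```bash
python3 - <<'E'
from h import *
S=lambda u,v,z: px('side0',u/3+225,v/3+190,z)
C=lambda u,v,z: px('scene0',u/3.3333+170,v/3.3333+170,z)
for n,a,b,z in [('A',(374,38),(100,480),60),('B',(256,94),(384,427),60),('C',(208,303),(688,172),60),('base',(353,200),(438,250),50)]:
    print(n,S(*a,z).round(1)[:2],C(*b,z).round(1)[:2])
def ang(p,q): d=(q-p)[:2]; return np.hypot(*d).round(1),np.degrees(np.arctan2(d[1],d[0])).round(1)
def pr(n,f,pts,z):
    P=[f(*p,z) for p in pts]; print(n,[p.round(0)[:2].tolist() for p in P],[ang(P[i],P[i+1]) for i in range(len(P)-1)])
pr('A',C,[(22,515),(160,460),(192,520)],40)
pr('B',C,[(304,460),(366,407),(469,457),(413,505),(304,460)],40)
pr('C',C,[(622,205),(662,165),(750,200),(712,237),(622,205)],40)
pr('base',C,[(377,283),(388,250),(497,258),(494,298),(377,283)],30)
pr('plate',C,[(333,340),(355,252),(537,262),(530,348),(333,340)],12)
pr('As',S,[(327,75),(360,88),(416,58)],40)
pr('Bs',S,[(210,127),(301,124)],40)
pr('Cs',S,[(150,350),(267,349)],40)
pr('plateS',S,[(254,238),(308,285),(451,242),(398,197),(254,238)],12)
pr('rib',S,[(210,428),(296,428)],88)
pr('headtop',S,[(187,483),(321,490)],58)
pr('dockfoot',S,[(138,570),(368,572)],0)
pr('glue',S,[(580,500)],0); pr('tape',C,[(245,330)],49)
E
```

```text
A [578.9 325.7] [576.1 334.2]
B [467.1 195.9] [464.3 207.3]
C [ 445.4 -167.2] [ 442.4 -163.2]
base [555.3  11.2] [552.8  17.1]
A [[611.0, 366.0], [576.0, 287.0], [525.0, 316.0]] [(np.float64(86.6), np.float64(-113.9)), (np.float64(59.1), np.float64(150.3))]
B [[502.0, 240.0], [500.0, 179.0], [418.0, 184.0], [423.0, 237.0], [502.0, 240.0]] [(np.float64(61.2), np.float64(-92.0)), (np.float64(81.6), np.float64(176.5)), (np.float64(53.5), np.float64(84.9)), (np.float64(78.8), np.float64(2.1))]
C [[477.0, -122.0], [478.0, -193.0], [397.0, -182.0], [399.0, -119.0], [477.0, -122.0]] [(np.float64(70.1), np.float64(-88.7)), (np.float64(82.1), np.float64(172.6)), (np.float64(62.9), np.float64(88.0)), (np.float64(77.7), np.float64(-2.5))]
base [[583.0, 52.0], [601.0, 12.0], [527.0, -22.0], [502.0, 22.0], [583.0, 52.0]] [(np.float64(43.1), np.float64(-65.2)), (np.float64(81.7), np.float64(-154.9)), (np.float64(50.8), np.float64(119.7)), (np.float64(86.3), np.float64(20.1))]
plate [[584.0, 104.0], [637.0, 7.0], [513.0, -56.0], [462.0, 38.0], [584.0, 104.0]] [(np.float64(111.2), np.float64(-61.6))
[... 236 characters left out ...]
float64(51.2))]
Bs [[426.0, 167.0], [509.0, 174.0]] [(np.float64(83.8), np.float64(4.7))]
Cs [[404.0, -201.0], [490.0, -198.0]] [(np.float64(86.1), np.float64(1.5))]
plateS [[472.0, 13.0], [519.0, -63.0], [638.0, 7.0], [596.0, 86.0], [472.0, 13.0]] [(np.float64(88.8), np.float64(-58.2)), (np.float64(138.9), np.float64(30.4)), (np.float64(89.2), np.float64(118.2)), (np.float64(144.4), np.float64(-149.5))]
rib [[460.0, -362.0], [515.0, -361.0]] [(np.float64(55.2), np.float64(0.7))]
headtop [[445.0, -380.0], [531.0, -386.0]] [(np.float64(86.1), np.float64(-4.0))]
dockfoot [[413.0, -396.0], [562.0, -396.0]] [(np.float64(149.1), np.float64(0.0))]
glue [[708.0, -321.0]] []
tape [[609.0, 165.0]] []
```

```bash
cat >> h.py <<'E'
def go(x,y,z,psi):
    s=env.get_state(); R=np.array(s['eef_rot']); p=np.array(s['ee_pos'])
    d=R.T@(np.array([x,y,z])-p)/10; cur=np.degrees(np.arctan2(R[1,0],R[0,0])); dr=(cur-psi+180)%360-180
    print('cur',p.round(1),round(cur,2),'t',round(s['time_s'],2),'-> xyz cm',d.round(2),'rz',round(dr,1),'q6',round(s['q'][5],2))
E
python3 - <<'E'
from h import *
C=lambda u,v,z: px('scene0',u/3.3333+170,v/3.3333+170,z)
print('stack',C(145,370,0)[:2],C(15,320,0)[:2],C(278,275,0)[:2],'bin',px('side0',287,200,0)[:2],px('scene0',140,425,0)[:2],px('scene0',210,355,80)[:2],px('side0',325,180,60)[:2])
go(465,-262,227,0)
E
```

```text
stack [683.4005128  189.97411829] [803.34562259 196.7668565 ] [678.40393782  49.13772967] bin [378.65983218 483.46045754] [522.22637101 540.23597242] [471.30181853 415.26546444] [502.52718028 508.38550978]
cur [ 232.1 -525.5  226.5] 23.82 t 0.15 -> xyz cm [ 3.195e+01 -1.470e+01 -1.000e-02] rz 23.8 q6 -0.21
```

Emit:
{"name": "servo_tool", "arguments": {
  "moves": [
    [8.5,31.9,-14.6,0,0,0,23.8],
    [8.5,31.9,-14.6,0,0,0,23.8],
    [8.5,31.9,-14.6,0,0,0,23.8],
    [8.5,31.9,-14.6,0,0,0,23.8],
    [8.5,31.9,-14.6,0,0,0,23.8],
    [8.5,31.9,-14.6,0,0,0,23.8],
    [8.5,31.9,-14.6,0,0,0,23.8],
    [8.5,31.9,-14.6,0,0,0,23.8]
  ]
}}

```text
time_s: 1.15
ee_pos: [464.7, -263.8, 227.0]
eef_rot: [[1.0, 0.001, -0.001], [0.001, -1.0, -0.0], [-0.001, 0.0, -1.0]]
force: [-0.1, 0.0, -0.1]
grip_width: 85.0
finger_force: 0.0
```

```bash
python3 - <<'E'
from h import *
cap('wrist','w1.png'); go(530,180,300,0)
E
```

```text
cur [ 464.5 -264.3  227.1] -0.03 t 1.2 -> xyz cm [  6.52 -44.43  -7.3 ] rz -0.0 q6 0.83
```

View pics/w1.png

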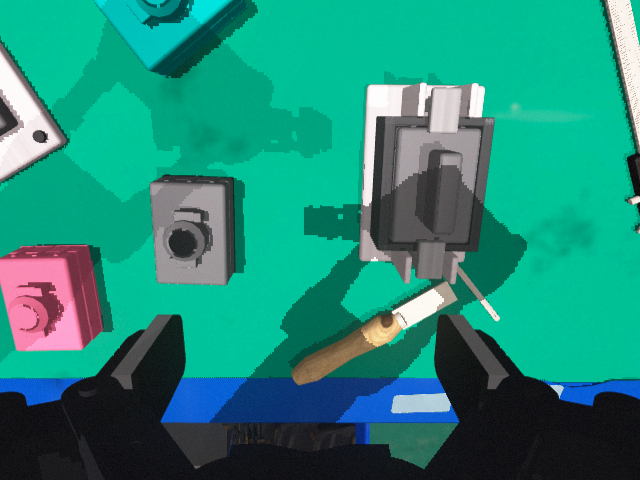

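The wrist view shows stage C with its neck centre at (185,241). The docked head's rib top is at about (449,192), running nearly along world x. The scraper is clear of both.

```bash
python3 - <<'E'
from h import *
W=lambda u,v,z: px('w1',u,v,z)[:2].round(1).tolist()
print('C neck',W(185,241,60),'corners',W(151,182,40),W(216,182,40),W(226,284,40),W(157,284,40))
print('rib',W(449,192,88),[W(*p,88) for p in [(442,152),(461,152),(456,233),(437,233)]])
print('head top',[W(*p,58) for p in [(397,125),(387,245),(476,135),(472,250)]])
print('foot',[W(*p,10) for p in [(368,86),(361,260)]])
print('tape/scraper',W(450,285,10))
a=cv2.imread('pics/w1.png')[60:300,130:510]; cv2.imwrite('pics/c3.png',cv2.resize(a,(800,505),interpolation=cv2.INTER_CUBIC))
E
```

```text
C neck [444.6, -167.1] corners [486.5, -138.5] [486.6, -189.1] [401.4, -192.2] [401.3, -134.6]
rib [487.1, -355.4] [[513.4, -348.4], [513.4, -360.8], [458.6, -362.9], [458.6, -349.8]]
head top [[529.8, -323.9], [440.9, -321.4], [522.9, -380.7], [436.9, -387.1]]
foot [[558.8, -308.4], [412.4, -307.9]]
tape/scraper [388.5, -389.7]
```

View pics/c3.png

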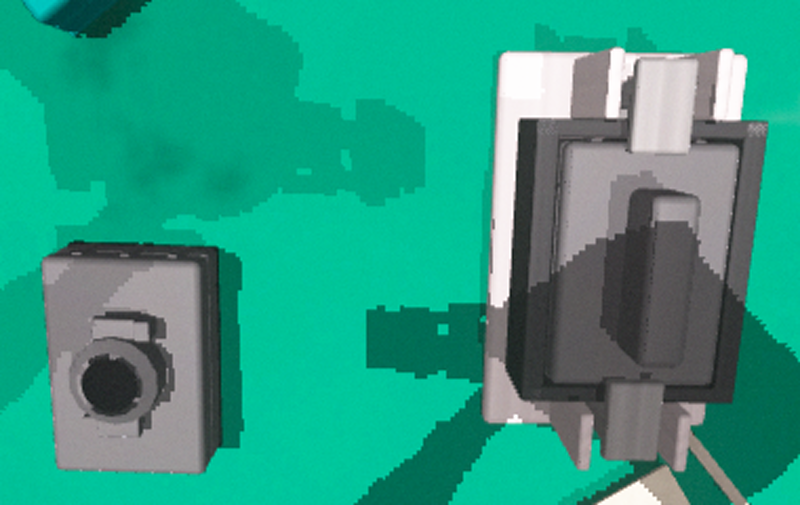

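Emit:
{"name": "servo_tool", "arguments": {
  "moves": [
    [8.5,6.5,-44.4,-7.3,0,0,0],
    [8.5,6.5,-44.4,-7.3,0,0,0],
    [8.5,6.5,-44.4,-7.3,0,0,0],
    [8.5,6.5,-44.4,-7.3,0,0,0],
    [8.5,6.5,-44.4,-7.3,0,0,0],
    [8.5,6.5,-44.4,-7.3,0,0,0],
    [8.5,6.5,-44.4,-7.3,0,0,0],
    [8.5,6.5,-44.4,-7.3,0,0,0]
  ]
}}

```text
time_s: 2.2
ee_pos: [530.3, 182.1, 300.9]
eef_rot: [[1.0, 0.002, 0.001], [0.002, -1.0, 0.0], [0.001, -0.0, -1.0]]
force: [1.4, -1.0, 0.4]
grip_width: 85.1
finger_force: 0.0
```

Emit:
{"name": "servo_tool", "arguments": {
  "moves": [
    [8.5,0,0,0,0,0,0]
  ]
}}

```text
time_s: 2.33
ee_pos: [530.1, 179.8, 300.2]
eef_rot: [[1.0, 0.0, -0.0], [0.0, -1.0, -0.001], [-0.0, 0.001, -1.0]]
force: [-0.1, -0.3, 0.1]
grip_width: 85.2
finger_force: 0.0
```

```bash
python3 - <<'E'
from h import *
cap('wrist','w2.png'); go(577,330,150,63)
E
```

```text
cur [530.  178.9 299.9] -0.05 t 2.38 -> xyz cm [  4.7  -15.13  14.97] rz -63.0 q6 1.68
```

View pics/w2.png

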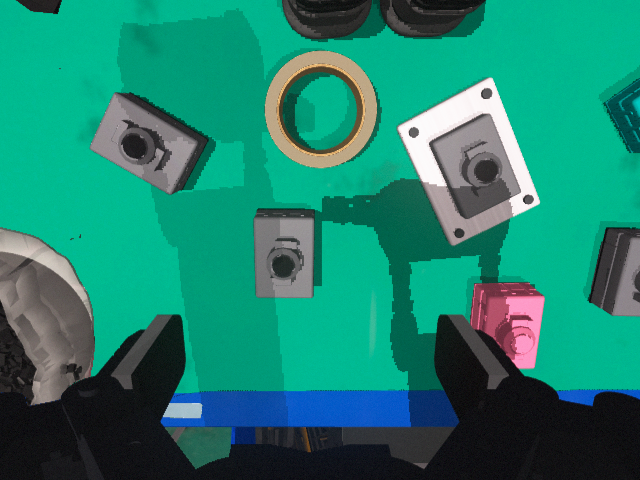

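The wrist view shows A's neck at (137,145), B's at (284,262) and the base neck at (487,169). Stage C is at the right edge. The tape roll is at (321,109).

```bash
python3 - <<'E'
from h import *
def rect(n,pts,z):
    P=np.array([px('w2',u,v,z)[:2] for u,v in pts]); r=cv2.minAreaRect(P.astype(np.float32)); print(n,P.round(0).tolist(),'mean',P.mean(0).round(1),'rect',np.round(r[1],1),r[2].__round__(1))
W=lambda u,v,z: px('w2',u,v,z)[:2].round(1).tolist()
print('necks A',W(137,145,60),'B',W(284,262,60),'base',W(487,169,50))
rect('A',[(119,94),(91,147),(175,193),(205,140)],40)
rect('B',[(255,215),(314,215),(314,296),(256,296)],40)
rect('base',[(432,145),(486,115),(521,186),(468,217)],30)
rect('plate',[(398,127),(490,78),(540,206),(456,244)],12)
E
```

```text
necks A [576.9, 333.6] B [468.0, 205.9] base [554.9, 18.8]
A [[620.0, 353.0], [574.0, 384.0], [531.0, 310.0], [580.0, 278.0]] mean [576.2 331.3] rect [88.6 58.8] 59.9
B [[509.0, 235.0], [509.0, 177.0], [424.0, 177.0], [424.0, 237.0]] mean [466.8 206.3] rect [85.  59.5] 0.0
base [[575.0, 65.0], [602.0, 17.0], [536.0, -24.0], [505.0, 24.0]] mean [554.7  20.6] rect [81.4 57.4] 30.7
plate [[591.0, 95.0], [636.0, 10.0], [513.0, -56.0], [472.0, 27.0]] mean [552.9  19.1] rect [140.6  95.8] 28.2
```

```bash
python3 - <<'E'
from h import *
c=env.capture('wrist'); T=np.array(c['tool_from_camera']); M=np.linalg.inv(T); print(T.round(3))
for z in (0,-10,-32,50,100,150):
    q=M@[0,0,z,1]; print(z,(c['fx']*q[:2]/q[2]+[c['cx'],c['cy']]).round(0))
go(577,332.5,150,60)
E
```

```text
[[-0.00000e+00 -9.59000e-01 -2.83000e-01  7.12090e+01]
 [ 1.00000e+00  0.00000e+00 -1.00000e-03 -1.68900e+00]
 [ 1.00000e-03 -2.83000e-01  9.59000e-01 -1.46454e+02]
 [ 0.00000e+00  0.00000e+00  0.00000e+00  1.00000e+00]]
0 [314. 314.]
-10 [315. 327.]
-32 [315. 361.]
50 [313. 269.]
100 [313. 240.]
150 [312. 221.]
cur [529.9 178.5 299.8] -0.1 t 2.42 -> xyz cm [  4.69 -15.42  14.96] rz -60.1 q6 1.68
```

Emit:
{"name": "servo_tool", "arguments": {
  "moves": [
    [8.5,4.7,-15.4,10,0,0,-60],
    [8.5,4.7,-15.4,10,0,0,-60],
    [8.5,4.7,-15.4,10,0,0,-60],
    [8.5,4.7,-15.4,10,0,0,-60],
    [8.5,4.7,-15.4,10,0,0,-60],
    [8.5,4.7,-15.4,10,0,0,-60],
    [8.5,4.7,-15.4,10,0,0,-60],
    [8.5,4.7,-15.4,10,0,0,-60]
  ]
}}

```text
time_s: 3.42
ee_pos: [577.2, 333.1, 200.2]
eef_rot: [[0.503, 0.864, -0.0], [0.864, -0.503, -0.0], [-0.0, -0.0, -1.0]]
force: [0.1, 0.1, -0.0]
grip_width: 85.3
finger_force: 0.0
```

```bash
python3 - <<'E'
from h import *
cap('wrist','w3.png'); go(577,332.5,150,60); print(proj('w3',[577,332.5,60]))
E
```

```text
cur [577.1 333.5 200.3] 59.87 t 3.48 -> xyz cm [-0.09  0.04  5.03] rz -0.1 q6 0.87
[311.97978968 227.8061978 ]
```

View pics/w3.png

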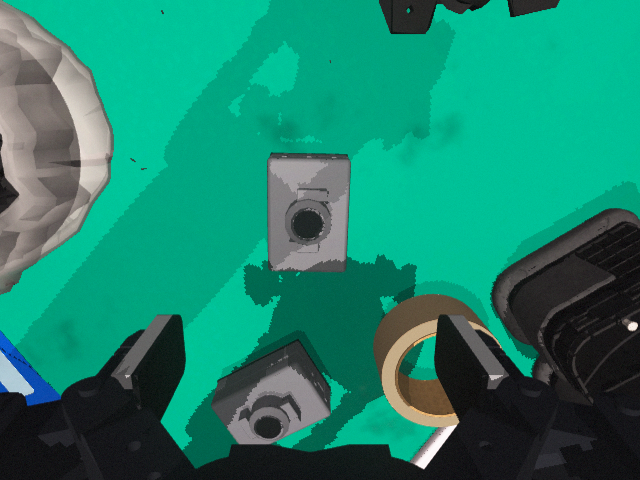

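Stage A's neck rim centre is at (308,222), and its sides are aligned with the jaws. I'll write a detector for the dark bore so relative corrections don't need viewing.

```bash
cat >> h.py <<'E'
def bore(fn,P,r=28,thr=50):
    """centroid of the dark bore near the projection of P; returns world xy at P's z"""
    u,v=proj(fn,P); g=cv2.cvtColor(cv2.imread('pics/'+fn+'.png'),cv2.COLOR_BGR2GRAY)
    u0,v0=int(u-r),int(v-r); w=g[v0:v0+2*r,u0:u0+2*r]
    n,l,st,ce=cv2.connectedComponentsWithStats((w<thr).astype(np.uint8))
    b=[(np.hypot(*(ce[i]-r)),i) for i in range(1,n) if st[i,4]>60]
    for d,i in sorted(b)[:2]:
        U,V=ce[i]+[u0,v0]; X=px(fn,U,V,P[2]); print('bore px',round(U,1),round(V,1),'area',st[i,4],'box',st[i,2:4],'world',X.round(1))
E
python3 - <<'E'
from h import *
bore('w3',[577,332.5,60]); 
g=cv2.cvtColor(cv2.imread('pics/w3.png'),cv2.COLOR_BGR2GRAY); print(g[222,280:340:3])
print('rim',px('w3',308,222,60).round(1), 'rect',np.mean([px('w3',*p,40) for p in [(268,160),(350,158),(346,270),(267,270)]],0).round(1))
E
```

```text
bore px 307.2 224.1 area 624 box [30 27] world [575.5 336.4  60. ]
[126 125 102 103  62  37  35  37  38  40  38  41  35  38  57 107 111 154
 156 153]
rim [576.7 337.4  60. ] rect [576.1 336.9  40. ]
```

Emit:
{"name": "servo_tool", "arguments": {
  "moves": [
    [8.5,0.25,-0.25,6,0,0,0],
    [8.5,0.25,-0.25,12,0,0,0],
    [8.5,0.25,-0.25,15,0,0,0],
    [8.5,0.25,-0.25,17.2,0,0,0],
    [8.5,0.25,-0.25,17.2,0,0,0],
    [5,0.25,-0.25,17.2,0,0,0],
    [5,0.25,-0.25,17.2,0,0,0],
    [5,0.25,-0.25,17.2,0,0,0]
  ],
  "grip_force": 50
}}

```text
time_s: 4.47
ee_pos: [577.6, 339.7, 32.9]
eef_rot: [[0.5, 0.866, 0.004], [0.866, -0.5, 0.003], [0.005, 0.002, -1.0]]
force: [-5.6, 1.2, 11.8]
grip_width: 50.0
finger_force: 8.3
```

Emit:
{"name": "servo_tool", "arguments": {
  "moves": [
    [5,0,0,0,0,0,0],
    [5,0,0,0,0,0,0],
    [5,0,0,-6,0,0,0],
    [5,0,0,-12,0,0,0],
    [5,0,0,-17,0,0,0],
    [5,0,0,-17,0,0,0],
    [5,0,0,-17,0,0,0]
  ]
}}

```text
time_s: 5.35
ee_pos: [575.9, 337.9, 198.7]
eef_rot: [[0.5, 0.866, 0.001], [0.866, -0.5, 0.0], [0.001, 0.001, -1.0]]
force: [-0.1, -0.7, -0.4]
grip_width: 49.6
finger_force: 0.0
```

```bash
python3 - <<'E'
from h import *
s=env.get_state(); R=np.array(s['eef_rot']); p=np.array(s['ee_pos'])
print(s['grip_width'],s['finger_force'],s['force'])
cap('wrist','w4.png'); P=p+R@[0,0,-32]
bore('w4',P); print((np.array(P)-p).round(1))
go(554.5,19,200,119.5)
E
```

```text
49.64993180287457 0.0 [-0.13902316 -0.67443568 -0.37325097]
bore px 308.2 361.8 area 316 box [48 52] world [575.  340.5 230.7]
[-0. -0. 32.]
cur [575.3 337.6 197.3] 60.02 t 5.4 -> xyz cm [-28.64  14.12  -0.25] rz -59.5 q6 0.87
```

View pics/w4.png

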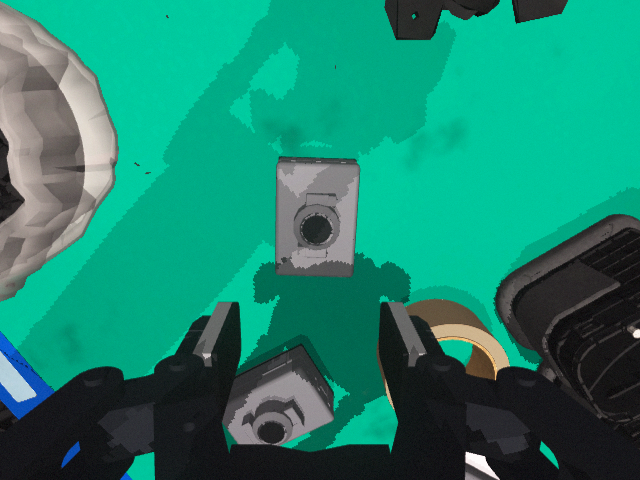

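```bash
python3 - <<'E'
from h import *
print(env.tcp_to_tips); bore('w4',[576.3,336.8,60]); 
print('rect',np.mean([px('w4',*p,40) for p in [(277,164),(357,162),(354,275),(276,274)]],0).round(1))
def w(n,a,b,z): print(n,np.linalg.norm(px(n,*a,z)-px(n,*b,z)).round(1))
w('w4',(276,225),(356,225),40); w('w4',(316,163),(316,275),40)
go(576.3,336.8,28,60)
E
```

```text
22.0
bore px 315.9 229.1 area 595 box [29 28] world [577.9 335.6  60. ]
rect [578.7 336.3  40. ]
w4 58.6
w4 84.0
cur [575.3 337.6 197.3] 60.02 t 5.4 -> xyz cm [-0.    0.15 16.93] rz 0.0 q6 0.87
```

The jaws reached the 5 cm setpoint without gripping properly, so the lift slipped. I'll retry a little higher with a tighter setpoint and check before lifting.

Emit:
{"name": "servo_tool", "arguments": {
  "moves": [
    [8.5,0,0.1,6,0,0,0],
    [8.5,0,0.1,12,0,0,0],
    [8.5,0,0.1,16.3,0,0,0],
    [8.5,0,0.1,16.3,0,0,0],
    [8.5,0,0.1,16.3,0,0,0]
  ],
  "grip_force": 60
}}

```text
time_s: 6.02
ee_pos: [577.6, 337.7, 36.6]
eef_rot: [[0.5, 0.866, 0.002], [0.866, -0.5, 0.001], [0.001, 0.001, -1.0]]
force: [1.1, 0.3, 0.7]
grip_width: 84.7
finger_force: 0.0
```

Emit:
{"name": "servo_tool", "arguments": {
  "moves": [
    [1,0,0,0,0,0,0],
    [1,0,0,0,0,0,0],
    [1,0,0,0,0,0,0],
    [1,0,0,0,0,0,0]
  ]
}}

```text
time_s: 6.52
ee_pos: [577.9, 337.7, 37.0]
eef_rot: [[0.5, 0.866, 0.003], [0.866, -0.5, 0.001], [0.002, 0.002, -1.0]]
force: [-0.3, 0.2, 6.2]
grip_width: 30.4
finger_force: 59.8
```

Emit:
{"name": "servo_tool", "arguments": {
  "moves": [
    [1,0,0,0,0,0,0],
    [1,0,0,0,0,0,0]
  ]
}}

```text
time_s: 6.78
ee_pos: [577.9, 337.7, 37.0]
eef_rot: [[0.5, 0.866, 0.002], [0.866, -0.5, 0.001], [0.002, 0.002, -1.0]]
force: [-0.7, -0.4, 6.7]
grip_width: 30.4
finger_force: 59.9
```

```bash
python3 - <<'E'
from h import *
cap('wrist','w5.png'); s=env.get_state(); print(s['grip_width'],s['finger_force'],np.round(s['force'],1),np.round(s['ee_pos'],1))
E
```

```text
30.24954859397666 59.85087605193257 [ 0.7 -0.8  5.6] [577.9 337.7  37. ]
```

View pics/w5.png

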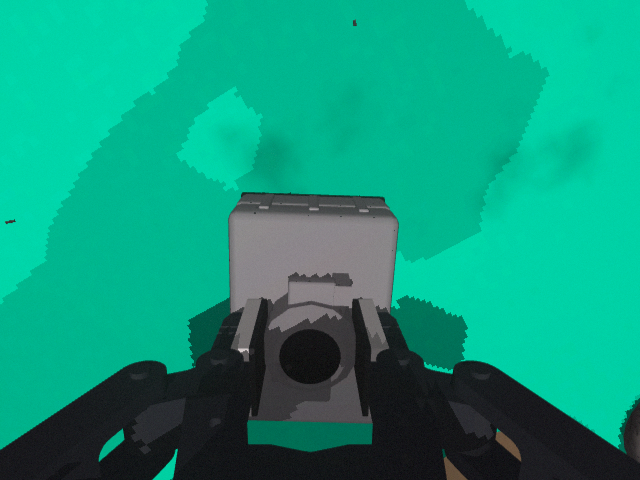

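The picture shows the jaws clamped on the neck (bore at (310,356)), standing on the shoulder. The tips therefore sit about 25 mm higher than I assumed. I'll open and go about 33 mm lower.

Emit:
{"name": "servo_tool", "arguments": {
  "moves": [
    [8.5,0,0,0,0,0,0],
    [8.5,0,0,0,0,0,0],
    [8.5,0,0,0,0,0,0],
    [8.5,0,0,1.5,0,0,0],
    [8.5,0,0,2.9,0,0,0],
    [8.5,0,0,2.9,0,0,0]
  ]
}}

```text
time_s: 7.58
ee_pos: [574.8, 336.7, 3.5]
eef_rot: [[0.5, 0.866, -0.005], [0.866, -0.5, -0.002], [-0.004, -0.003, -1.0]]
force: [-1.1, -0.4, 0.4]
grip_width: 85.4
finger_force: 0.0
```

Emit:
{"name": "servo_tool", "arguments": {
  "moves": [
    [4,0,0,0,0,0,0],
    [4,0,0,0,0,0,0],
    [4,0,0,0,0,0,0]
  ]
}}

```text
time_s: 7.95
ee_pos: [577.5, 337.6, 7.2]
eef_rot: [[0.5, 0.866, 0.002], [0.866, -0.5, 0.001], [0.001, 0.001, -1.0]]
force: [-0.3, 0.1, 1.5]
grip_width: 59.0
finger_force: 65.4
```

```bash
python3 - <<'E'
from h import *
cap('wrist','w6.png'); s=env.get_state(); print(s['grip_width'],s['finger_force'],np.round(s['force'],1),np.round(s['ee_pos'],1)); go(0,0,0,119.5)
R=np.array(s['eef_rot']); p=np.array(s['ee_pos'])
c=np.load('pics/w6.npz')
for z in (-30,-57): P=p+R@[0,0,z]; bore('w6',P,r=50); 
E
```

```text
59.16448041064511 65.42212307453156 [ 0.9 -1.   2.4] [577.5 337.7   7.2]
cur [577.5 337.7   7.2] 60.02 t 8.0 -> xyz cm [-58.11 -33.16   0.6 ] rz -59.5 q6 0.87
bore px 309.3 400.0 area 1760 box [77 30] world [569.4 327.1  37.2]
bore px 310.9 433.0 area 6903 box [100  90] world [574.9 335.8  64.2]
```

View pics/w6.png

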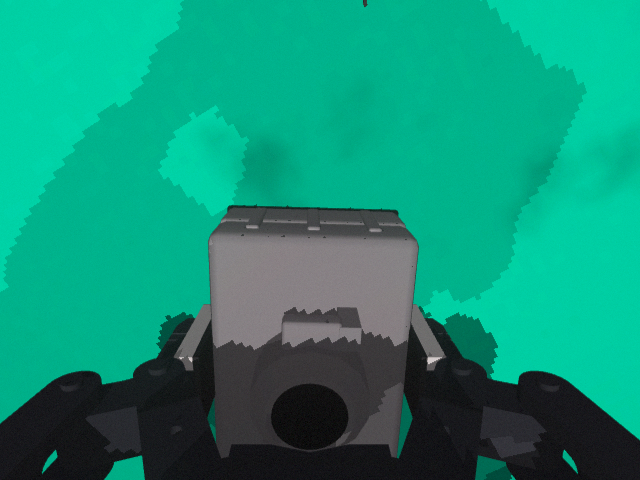

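Stage A is gripped on its sides at 59 mm with 65 N. The bore is centred at (310,416). I'll lift, turn and move to a spot short of the base, where the base neck shows ahead of the held block.

```bash
python3 - <<'E'
from h import *
X=px('w6',310,416,60); s=env.get_state(); R=np.array(s['eef_rot']); print('neck in tool',(R.T@(X-np.array(s['ee_pos']))).round(1))
a=np.radians(119.5); t=np.array([554.5,19])-75*np.array([np.cos(a),np.sin(a)]); print(t)
go(t[0],t[1],160,119.5)
E
```

```text
neck in tool [ -1.1  -1.5 -52.8]
[591.43176701 -46.2766772 ]
cur [577.5 337.7   7.2] 60.02 t 8.0 -> xyz cm [-32.54  20.41 -15.3 ] rz -59.5 q6 0.87
```

Emit:
{"name": "servo_tool", "arguments": {
  "moves": [
    [4,0,0,-6,0,0,0],
    [4,0,0,-12,0,0,0],
    [4,0,0,-15.3,0,0,0],
    [4,-4.8,3,-15.3,0,0,-10],
    [4,-9.6,6,-15.3,0,0,-20],
    [4,-14.4,9,-15.3,0,0,-30],
    [4,-19.2,12,-15.3,0,0,-40],
    [4,-24,15,-15.3,0,0,-50]
  ]
}}

```text
time_s: 9.0
ee_pos: [586.1, 52.8, 158.9]
eef_rot: [[-0.348, 0.938, -0.001], [0.938, 0.348, 0.0], [0.0, -0.001, -1.0]]
force: [0.5, 0.5, -2.4]
grip_width: 59.1
finger_force: 65.7
```

```bash
python3 - <<'E'
from h import *
s=env.get_state(); print(s['grip_width'],s['finger_force']); go(591.4,-46.3,160,119.5)
E
```

```text
59.07192973535498 65.71137562394142
cur [586.1  52.8 158.9] 110.36 t 9.0 -> xyz cm [-9.48 -2.96 -0.12] rz -9.1 q6 -0.47
```

Emit:
{"name": "servo_tool", "arguments": {
  "moves": [
    [4,-5,-1.5,0,0,0,-5],
    [4,-9.3,-2.8,0,0,0,-9.3],
    [4,-9.3,-2.8,0,0,0,-9.3],
    [4,-9.3,-2.8,0,0,0,-9.3]
  ]
}}

```text
time_s: 9.5
ee_pos: [591.9, -41.9, 158.8]
eef_rot: [[-0.489, 0.872, -0.001], [0.872, 0.489, 0.001], [0.001, -0.0, -1.0]]
force: [0.4, -0.5, -1.3]
grip_width: 59.2
finger_force: 65.6
```

```bash
python3 - <<'E'
from h import *
cap('wrist','w7.png'); s=env.get_state(); print(np.round(s['ee_pos'],1),proj('w7',[554.5,19,50]))
bore('w7',[554.5,19,50]); go(554.5,19,100,119.5)
E
```

```text
[592.  -41.5 158.9] [304.08750562 120.9989796 ]
cur [592.  -41.5 158.9] 119.34 t 9.55 -> xyz cm [ 7.1 -0.3  5.9] rz -0.2 q6 -0.79
```

View pics/w7.png

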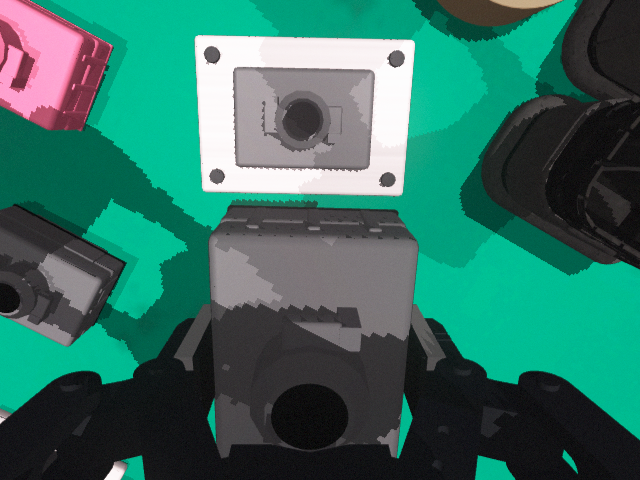

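The picture shows the base neck centre at (302,119), with the plate edges sloping about 1.2°, so base yaw is about 28.1°.

```bash
python3 - <<'E'
from h import *
g=cv2.cvtColor(cv2.imread('pics/w7.png'),cv2.COLOR_BGR2GRAY); print(g[119,270:336:3])
c=cv2.HoughCircles(cv2.resize(g[85:155,260:345],None,fx=4,fy=4,interpolation=cv2.INTER_CUBIC),cv2.HOUGH_GRADIENT,1,40,param1=120,param2=25,minRadius=60,maxRadius=140)
print(None if c is None else (c[0][:4]/4+[260,85,0]).round(1))
bore('w7',[554.5,19,50],thr=75,r=24)
s=env.get_state();R=np.array(s['eef_rot']);p=np.array(s['ee_pos'])
for uv in [(302,119.5)]:
    X=px('w7',*uv,50); print(X.round(1),(R.T@(X-p)).round(1))
cs=[px('w7',*q,12) for q in [(212,55),(397,59),(388,180),(217,176)]]; print('holes mean',np.mean(cs,0).round(1))
X=np.mean([px('w7',*q,30) for q in [(234,69),(373,71),(369,170),(236,166)]],0); print('ped mean',X.round(1),(R.T@(X-p)).round(1))
E
```

```text
[168 166 116 113 132  58  56  57  49  52  53  48  47  53  52  47  48  67
 106 110 113 141]
None
bore px 302.4 119.1 area 1284 box [40 42] world [553.1  19.4  50. ]
[553.1  19.1  50. ] [ 71.8  -4.2 109. ]
holes mean [553.7  19.   12. ]
ped mean [553.7  18.7  30. ] [ 71.   -3.8 129. ]
```

Emit:
{"name": "servo_tool", "arguments": {
  "moves": [
    [4,4,-0.27,3,0,0,1.25],
    [4,7.25,-0.27,6,0,0,1.25],
    [4,7.25,-0.27,8,0,0,1.25],
    [4,7.25,-0.27,9.6,0,0,1.25],
    [4,7.25,-0.27,9.6,0,0,1.25],
    [4,7.25,-0.27,9.6,0,0,1.25]
  ]
}}

```text
time_s: 10.3
ee_pos: [555.4, 19.3, 64.2]
eef_rot: [[-0.471, 0.882, 0.002], [0.882, 0.471, -0.0], [-0.001, 0.001, -1.0]]
force: [0.3, -0.6, -1.9]
grip_width: 59.3
finger_force: 65.5
```

Emit:
{"name": "servo_tool", "arguments": {
  "moves": [
    [4,0,0,0.4,0,0,0],
    [4,0,0,0.8,0,0,0],
    [4,0,0,1.2,0,0,0],
    [4,0,0,1.2,0,0,0]
  ]
}}

```text
time_s: 10.8
ee_pos: [554.1, 19.5, 50.8]
eef_rot: [[-0.471, 0.882, -0.001], [0.882, 0.471, 0.0], [0.001, -0.001, -1.0]]
force: [-0.9, -0.1, -2.7]
grip_width: 59.3
finger_force: 65.5
```

Emit:
{"name": "servo_tool", "arguments": {
  "moves": [
    [4,0,0,0.5,0,0,0],
    [4,0,0,1.0,0,0,0],
    [4,0,0,1.4,0,0,0],
    [4,0,0,1.5,0,0,0],
    [4,0,0,1.5,0,0,0]
  ]
}}

```text
time_s: 11.42
ee_pos: [554.3, 19.5, 37.1]
eef_rot: [[-0.471, 0.882, -0.001], [0.882, 0.471, 0.0], [0.0, -0.001, -1.0]]
force: [-4.3, 0.4, 7.5]
grip_width: 59.2
finger_force: 66.5
```

Emit:
{"name": "servo_tool", "arguments": {
  "moves": [
    [4,0,0,-0.1,0,0,8],
    [4,0,0,-0.1,0,0,18],
    [4,0,0,-0.1,0,0,28],
    [4,0,0,-0.1,0,0,38],
    [4,0,0,-0.1,0,0,48],
    [4,0,0,-0.1,0,0,58],
    [4,0,0,-0.1,0,0,68],
    [4,0,0,-0.1,0,0,76]
  ]
}}

```text
time_s: 12.42
ee_pos: [554.6, 19.5, 37.2]
eef_rot: [[0.746, 0.666, 0.0], [0.666, -0.746, 0.0], [0.0, 0.0, -1.0]]
force: [-0.2, -0.3, -1.1]
grip_width: 59.6
finger_force: 65.5
```

Emit:
{"name": "servo_tool", "arguments": {
  "moves": [
    [4,0,0,0,0,0,6],
    [4,0,0,0,0,0,10],
    [4,0,0,0,0,0,13],
    [4,0,0,0,0,0,14],
    [4,0,0,0,0,0,14]
  ]
}}

```text
time_s: 13.05
ee_pos: [555.1, 18.0, 37.3]
eef_rot: [[0.882, 0.471, 0.001], [0.471, -0.882, -0.003], [-0.0, 0.003, -1.0]]
force: [0.3, -5.0, -3.5]
grip_width: 59.0
finger_force: 65.2
```

```bash
python3 - <<'E'
from h import *
s=env.get_state(); print(s['grip_width'],s['finger_force'],np.round(s['force'],1),np.round(s['wrist_torque'],2)); go(467.5,206,200,0)
E
```

```text
59.02069265854004 65.179513245821 [ 0.3 -5.  -3.5] [-0.92 -0.21  0.18]
cur [555.1  18.   37.3] 28.12 t 13.05 -> xyz cm [  1.13 -20.66 -16.33] rz 28.1 q6 0.9
```

Emit:
{"name": "servo_tool", "arguments": {
  "moves": [
    [4,0,0,0,0,0,1.5],
    [4,0,0,0,0,0,3],
    [4,0,0,0,0,0,3]
  ]
}}

```text
time_s: 13.42
ee_pos: [555.1, 18.2, 37.3]
eef_rot: [[0.904, 0.427, 0.001], [0.427, -0.904, -0.003], [-0.0, 0.003, -1.0]]
force: [1.7, -5.0, -3.7]
grip_width: 58.8
finger_force: 64.6
```

```bash
python3 - <<'E'
from h import *
s=env.get_state(); print(s['grip_width'],np.round(s['force'],1),np.round(s['wrist_torque'],2)); go(467.5,206,200,0)
E
```

```text
58.81973115406592 [ 1.7 -5.  -3.7] [-0.9  -0.32  1.3 ]
cur [555.1  18.2  37.3] 25.25 t 13.43 -> xyz cm [  0.09 -20.66 -16.34] rz 25.3 q6 0.95
```

Emit:
{"name": "servo_tool", "arguments": {
  "moves": [
    [8.5,0,0,0,0,0,-1.5],
    [8.5,0,0,0,0,0,-1.5],
    [8.5,0,0,0,0,0,-1.5],
    [8.5,0,0,-5,0,0,0],
    [8.5,0,0,-10,0,0,0],
    [8.5,0,-5,-14,0,0,8],
    [8.5,0,-10,-16.3,0,0,18],
    [8.5,0,-15,-16.3,0,0,25]
  ]
}}

```text
time_s: 14.42
ee_pos: [491.8, 156.8, 203.3]
eef_rot: [[1.0, -0.004, 0.006], [-0.004, -1.0, 0.001], [0.006, -0.001, -1.0]]
force: [-0.2, 1.1, -1.4]
grip_width: 84.5
finger_force: 0.0
```

Emit:
{"name": "servo_tool", "arguments": {
  "moves": [
    [8.5,-2,-5.2,0,0,0,0.2],
    [8.5,-2.4,-5.2,0,0,0,0.2],
    [8.5,-2.4,-5.2,0,0,0,0.2]
  ]
}}

```text
time_s: 14.8
ee_pos: [466.7, 207.1, 200.3]
eef_rot: [[1.0, -0.002, 0.0], [-0.002, -1.0, -0.0], [0.0, 0.0, -1.0]]
force: [0.6, 0.3, 0.5]
grip_width: 84.7
finger_force: 0.0
```

```bash
python3 - <<'E'
from h import *
go(467.5,206,200,0); cap('wrist','w8.png')
bore('w8',[467.5,206,60],thr=60,r=35)
g=cv2.cvtColor(cv2.imread('pics/w8.png'),cv2.COLOR_BGR2HSV); m=((g[...,1]<60)&(g[...,2]>60)).astype(np.uint8)
u,v=proj('w8',[467.5,206,40]).astype(int); n,l,st,ce=cv2.connectedComponentsWithStats(m[v-110:v+110,u-90:u+90]);i=1+np.argmax(st[1:,4]); print(u,v,st[i],cv2.minAreaRect(np.argwhere(l==i)[:,::-1].astype(np.float32)))
E
```

```text
cur [466.7 207.1 200.3] -0.09 t 14.8 -> xyz cm [0.08 0.11 0.03] rz -0.1 q6 1.75
bore px 303.9 232.1 area 1212 box [48 42] world [461.  212.9  60. ]
313 216 [  48   52   83  117 7803] ((89.0, 110.0), (116.0, 82.0), 90.0)
```

Emit:
{"name": "servo_tool", "arguments": {
  "moves": [
    [8.5,0,0.1,6,0,0,0],
    [8.5,0,0.1,12,0,0,0],
    [8.5,0,0.1,17,0,0,0],
    [8.5,0,0.1,19.4,0,0,0],
    [8.5,0,0.1,19.4,0,0,0],
    [4,0,0.1,19.4,0,0,0],
    [4,0,0.1,19.4,0,0,0],
    [4,0,0.1,19.4,0,0,0]
  ],
  "grip_force": 60
}}

```text
time_s: 15.85
ee_pos: [469.0, 206.4, 8.4]
eef_rot: [[1.0, -0.002, 0.004], [-0.002, -1.0, 0.0], [0.004, -0.0, -1.0]]
force: [0.0, -1.7, 7.5]
grip_width: 59.0
finger_force: 66.5
```

Emit:
{"name": "servo_tool", "arguments": {
  "moves": [
    [4,0,0,0,0,0,0]
  ]
}}

```text
time_s: 15.98
ee_pos: [468.9, 206.4, 8.4]
eef_rot: [[1.0, -0.002, 0.004], [-0.002, -1.0, 0.0], [0.004, -0.0, -1.0]]
force: [0.7, -1.0, 6.0]
grip_width: 59.2
finger_force: 66.5
```

```bash
cat >> h.py <<'E'
def held(fn):
    """tool xy of the held block's bore, seen near the body edge (neck top 52.8 behind the TCP)"""
    cap('wrist',fn+'.png'); s=env.get_state(); R=np.array(s['eef_rot']); p=np.array(s['ee_pos'])
    g=cv2.cvtColor(cv2.imread('pics/'+fn+'.png'),cv2.COLOR_BGR2GRAY)
    w=(g[365:440,255:370]<26).astype(np.uint8)
    n,l,st,ce=cv2.connectedComponentsWithStats(w); i=1+np.argmax(st[1:,4]); U,V=ce[i]+[255,365]
    X=px(fn,U,V,p[2]+52.8); print('held bore',round(U,1),round(V,1),st[i],'tool',(R.T@(X-p)).round(1),'grip',round(s['grip_width'],1),round(s['finger_force'],1),'z',p[2].round(1))
E
python3 - <<'E'
from h import *
held('w9'); g=cv2.cvtColor(cv2.imread('pics/w6.png'),cv2.COLOR_BGR2GRAY); w=(g[365:440,255:370]<26).astype(np.uint8); n,l,st,ce=cv2.connectedComponentsWithStats(w); print('w6',st[1:],ce[1:]+[255,365]); go(554.5,19,160,118)
E
```

```text
held bore 309.5 414.4 [  17   20   76   55 3445] tool [ -2.7  -1.8 -52.8] grip 59.2 66.5 z 8.4
w6 [[  16   19   77   56 3604]] [[309.16592675 413.64289678]]
cur [469.  206.4   8.4] -0.13 t 16.02 -> xyz cm [  8.66  18.72 -15.13] rz -118.1 q6 1.75
```

Emit:
{"name": "servo_tool", "arguments": {
  "moves": [
    [4,0,0,-6,0,0,0],
    [4,0,0,-12,0,0,0],
    [4,0,0,-15.2,0,0,-8],
    [4,2,4,-15.2,0,0,-18],
    [4,4,8,-15.2,0,0,-28],
    [4,5,12,-15.2,0,0,-38],
    [4,7,16,-15.2,0,0,-48],
    [4,8.6,18.7,-15.2,0,0,-58]
  ]
}}

```text
time_s: 17.02
ee_pos: [552.8, 17.4, 158.6]
eef_rot: [[0.528, 0.849, 0.0], [0.849, -0.528, -0.0], [0.0, 0.0, -1.0]]
force: [-0.6, -0.6, -1.2]
grip_width: 58.7
finger_force: 66.0
```

Emit:
{"name": "servo_tool", "arguments": {
  "moves": [
    [4,0,0,0,0,0,-10],
    [4,0,0,0,0,0,-20],
    [4,0,0,0,0,0,-30],
    [4,0,0,0,0,0,-40],
    [4,0,0,0,0,0,-50],
    [4,0,0,0,0,0,-60],
    [4,0,0,0,0,0,-60],
    [4,0,0,0,0,0,-60]
  ]
}}

```text
time_s: 18.02
ee_pos: [552.3, 19.2, 158.3]
eef_rot: [[-0.465, 0.885, -0.0], [0.885, 0.465, 0.0], [0.0, -0.0, -1.0]]
force: [-0.4, -1.2, -1.7]
grip_width: 58.9
finger_force: 66.0
```

```bash
python3 - <<'E'
from h import *
go(554.5,19,100,118); held('w10')
E
```

```text
cur [552.3  19.2 158.3] 117.71 t 18.02 -> xyz cm [-0.12  0.19  5.83] rz -0.3 q6 -0.67
held bore 309.3 414.3 [  17   20   76   55 3461] tool [  0.3  -0.  -52.8] grip 59.0 66.0 z 158.3
```

Emit:
{"name": "servo_tool", "arguments": {
  "moves": [
    [4,-0.1,0.2,3,0,0,-0.3],
    [4,-0.1,0.2,5.3,0,0,-0.3],
    [4,-0.1,0.2,5.3,0,0,-0.3],
    [4,-0.1,0.2,5.8,0,0,-0.3],
    [4,-0.1,0.2,6.2,0,0,-0.3],
    [4,-0.1,0.2,6.6,0,0,-0.3],
    [4,-0.1,0.2,6.6,0,0,-0.3]
  ]
}}

```text
time_s: 18.95
ee_pos: [554.5, 19.2, 92.2]
eef_rot: [[-0.472, 0.882, -0.0], [0.882, 0.472, 0.0], [0.0, -0.0, -1.0]]
force: [-0.1, 0.3, -1.4]
grip_width: 58.8
finger_force: 66.2
```

Emit:
{"name": "servo_tool", "arguments": {
  "moves": [
    [4,0,0,0.4,0,0,0],
    [4,0,0,0.8,0,0,0],
    [4,0,0,1.2,0,0,0],
    [4,0,0,1.5,0,0,0],
    [4,0,0,1.5,0,0,0]
  ]
}}

```text
time_s: 19.58
ee_pos: [554.8, 19.2, 79.8]
eef_rot: [[-0.473, 0.881, -0.001], [0.881, 0.473, -0.0], [0.0, -0.001, -1.0]]
force: [-9.6, 1.9, 18.2]
grip_width: 58.8
finger_force: 68.4
```

Emit:
{"name": "servo_tool", "arguments": {
  "moves": [
    [4,0,0,-0.1,0,0,8],
    [4,0,0,-0.15,0,0,18],
    [4,0,0,-0.15,0,0,28],
    [4,0,0,-0.15,0,0,38],
    [4,0,0,-0.15,0,0,48],
    [4,0,0,-0.15,0,0,58],
    [4,0,0,-0.15,0,0,68],
    [4,0,0,-0.15,0,0,76]
  ]
}}

```text
time_s: 20.58
ee_pos: [554.7, 18.9, 78.6]
eef_rot: [[0.744, 0.668, 0.0], [0.668, -0.744, -0.0], [-0.0, 0.0, -1.0]]
force: [-0.3, 0.2, -1.5]
grip_width: 59.0
finger_force: 66.0
```

Emit:
{"name": "servo_tool", "arguments": {
  "moves": [
    [4,0,0,0,0,0,6],
    [4,0,0,0,0,0,10],
    [4,0,0,0,0,0,13],
    [4,0,0,0,0,0,16],
    [4,0,0,0,0,0,17],
    [4,0,0,0,0,0,17]
  ]
}}

```text
time_s: 21.32
ee_pos: [555.0, 18.3, 78.8]
eef_rot: [[0.905, 0.426, 0.001], [0.426, -0.905, -0.001], [-0.0, 0.002, -1.0]]
force: [0.3, -5.2, -2.4]
grip_width: 58.9
finger_force: 66.0
```

```bash
python3 - <<'E'
from h import *
s=env.get_state(); print(s['grip_width'],s['finger_force'],np.round(s['force'],1),np.round(s['wrist_torque'],2)); go(444.5,-166,200,0)
E
```

```text
58.869284597869154 65.9969288483262 [ 0.3 -5.2 -2.4] [-0.9  -0.16  0.09]
cur [555.   18.3  78.8] 25.22 t 21.32 -> xyz cm [-17.85  11.99 -12.1 ] rz 25.2 q6 0.95
```

Emit:
{"name": "servo_tool", "arguments": {
  "moves": [
    [4,0,0,0,0,0,1],
    [4,0,0,0,0,0,2],
    [4,0,0,0,0,0,2]
  ]
}}

```text
time_s: 21.7
ee_pos: [554.9, 18.6, 78.9]
eef_rot: [[0.919, 0.394, 0.001], [0.394, -0.919, -0.001], [0.0, 0.001, -1.0]]
force: [0.9, -4.9, -2.3]
grip_width: 59.0
finger_force: 65.9
```

```bash
python3 - <<'E'
from h import *
s=env.get_state(); print(s['grip_width'],np.round(s['force'],1),np.round(s['wrist_torque'],2)); go(444.5,-166,200,0)
E
```

```text
58.97032022002921 [ 0.9 -4.9 -2.3] [-0.96 -0.24  0.52]
cur [554.9  18.6  78.9] 23.21 t 21.7 -> xyz cm [-17.42  12.63 -12.1 ] rz 23.2 q6 0.98
```

Emit:
{"name": "servo_tool", "arguments": {
  "moves": [
    [4,0,0,0,0,0,-2],
    [4,0,0,0,0,0,-3.5],
    [8.5,0,0,0,0,0,-3.5],
    [8.5,0,0,0,0,0,-3.5],
    [8.5,0,0,0,0,0,-3.5],
    [8.5,0,0,-5,0,0,-3.5],
    [8.5,0,0,-10,0,0,-3.5],
    [8.5,0,0,-12,0,0,0]
  ]
}}

```text
time_s: 22.7
ee_pos: [556.3, 19.1, 202.7]
eef_rot: [[0.92, 0.392, 0.006], [0.392, -0.92, -0.001], [0.005, 0.003, -1.0]]
force: [0.4, -0.1, 0.2]
grip_width: 85.1
finger_force: 0.0
```

Emit:
{"name": "servo_tool", "arguments": {
  "moves": [
    [8.5,-5,3,0,0,0,6],
    [8.5,-9,7,0,0,0,15],
    [8.5,-13,10,0,0,0,23],
    [8.5,-17.4,12.6,0,0,0,23],
    [8.5,-17.4,12.6,0,0,0,23],
    [8.5,-17.4,12.6,0,0,0,23]
  ]
}}

```text
time_s: 23.45
ee_pos: [444.5, -164.8, 198.9]
eef_rot: [[1.0, 0.003, 0.0], [0.003, -1.0, 0.001], [0.0, -0.001, -1.0]]
force: [0.1, 0.5, -0.3]
grip_width: 85.0
finger_force: 0.0
```

```bash
python3 - <<'E'
from h import *
go(444.5,-166,200,0); cap('wrist','w11.png')
g=cv2.cvtColor(cv2.imread('pics/w11.png'),cv2.COLOR_BGR2HSV); m=((g[...,1]<60)&(g[...,2]>60)).astype(np.uint8)
u,v=proj('w11',[444.5,-166,40]).astype(int); n,l,st,ce=cv2.connectedComponentsWithStats(m[v-110:v+110,u-90:u+90]);i=1+np.argmax(st[1:,4]); r=cv2.minAreaRect(np.argwhere(l==i)[:,::-1].astype(np.float32)); print(u,v,st[i],r, px('w11',r[0][0]+u-90,r[0][1]+v-110,40).round(1))
E
```

```text
cur [ 444.5 -164.8  198.9] 0.15 t 23.45 -> xyz cm [ 0.    0.12 -0.11] rz 0.1 q6 0.96
314 217 [  47   48   85  120 8616] ((87.97089385986328, 107.40228271484375), (83.21476745605469, 117.39054107666016), 1.847610354423523) [ 447.1 -164.5   40. ]
```

Emit:
{"name": "servo_tool", "arguments": {
  "moves": [
    [8.5,0.1,0,6,0,0,1.8],
    [8.5,0.1,0,12,0,0,1.8],
    [8.5,0.1,0,17,0,0,1.8],
    [8.5,0.1,0,19.1,0,0,1.8],
    [8.5,0.1,0,19.1,0,0,1.8],
    [4,0.1,0,19.1,0,0,1.8],
    [4,0.1,0,19.1,0,0,1.8],
    [4,0.1,0,19.1,0,0,1.8]
  ],
  "grip_force": 60
}}

```text
time_s: 24.5
ee_pos: [447.0, -166.0, 9.7]
eef_rot: [[1.0, -0.028, 0.004], [-0.028, -1.0, -0.002], [0.004, 0.002, -1.0]]
force: [1.5, 1.4, 6.2]
grip_width: 58.7
finger_force: 65.6
```

Emit:
{"name": "servo_tool", "arguments": {
  "moves": [
    [4,0,0,0,0,0,0]
  ]
}}

```text
time_s: 24.62
ee_pos: [447.0, -166.0, 9.7]
eef_rot: [[1.0, -0.028, 0.003], [-0.028, -1.0, -0.002], [0.004, 0.002, -1.0]]
force: [1.0, 1.9, 6.1]
grip_width: 58.8
finger_force: 65.7
```

```bash
python3 - <<'E'
from h import *
held('w12'); go(554.5,19,200,118)
E
```

```text
held bore 309.6 410.4 [  17   14   75   61 3673] tool [ -1.5  -1.8 -52.8] grip 59.3 65.7 z 9.7
cur [ 447.  -166.     9.7] -1.62 t 24.68 -> xyz cm [ 10.29 -18.76 -19.03] rz -119.6 q6 0.99
```

Emit:
{"name": "servo_tool", "arguments": {
  "moves": [
    [4,0,0,-6,0,0,0],
    [4,0,0,-12,0,0,0],
    [4,0,0,-17,0,0,-9],
    [4,0,0,-19,0,0,-19],
    [4,3,-5,-19,0,0,-29],
    [4,5.5,-10,-19,0,0,-39],
    [4,8,-15,-19,0,0,-49],
    [4,10.2,-18.8,-19,0,0,-59]
  ]
}}

```text
time_s: 25.68
ee_pos: [553.0, 22.0, 198.1]
eef_rot: [[0.533, 0.846, 0.0], [0.846, -0.533, 0.0], [0.0, 0.0, -1.0]]
force: [0.4, -0.9, -1.9]
grip_width: 59.3
finger_force: 66.0
```

Emit:
{"name": "servo_tool", "arguments": {
  "moves": [
    [4,0,0,0,0,0,-10],
    [4,0,0,0,0,0,-20],
    [4,0,0,0,0,0,-30],
    [4,0,0,0,0,0,-40],
    [4,0,0,0,0,0,-50],
    [4,0,0,0,0,0,-60],
    [4,0,0,0,0,0,-60],
    [4,0,0,0,0,0,-60]
  ]
}}

```text
time_s: 26.68
ee_pos: [552.5, 19.9, 197.9]
eef_rot: [[-0.457, 0.889, 0.0], [0.889, 0.457, -0.0], [-0.0, 0.0, -1.0]]
force: [0.7, 0.5, -1.6]
grip_width: 59.4
finger_force: 66.0
```

```bash
python3 - <<'E'
from h import *
go(554.5,19,146,118); s=env.get_state(); print(s['grip_width'])
E
```

```text
cur [552.5  19.9 197.9] 117.21 t 26.68 -> xyz cm [-0.17  0.14  5.19] rz -0.8 q6 -0.66
59.38020710309019
```

Emit:
{"name": "servo_tool", "arguments": {
  "moves": [
    [4,-0.1,0.15,3,0,0,-0.8],
    [4,-0.1,0.15,5.2,0,0,-0.8],
    [4,-0.1,0.15,5.2,0,0,-0.8],
    [4,-0.1,0.15,5.7,0,0,-0.8],
    [4,-0.1,0.15,6.1,0,0,-0.8],
    [4,-0.1,0.15,6.5,0,0,-0.8],
    [4,-0.1,0.15,6.5,0,0,-0.8]
  ]
}}

```text
time_s: 27.55
ee_pos: [554.2, 19.7, 132.6]
eef_rot: [[-0.472, 0.882, -0.0], [0.882, 0.472, 0.0], [0.0, -0.0, -1.0]]
force: [-0.6, -0.0, -1.0]
grip_width: 58.9
finger_force: 66.0
```

Emit:
{"name": "servo_tool", "arguments": {
  "moves": [
    [4,0,0,0.4,0,0,0],
    [4,0,0,0.8,0,0,0],
    [4,0,0,1.1,0,0,0],
    [4,0,0,1.35,0,0,0],
    [4,0,0,1.35,0,0,0]
  ]
}}

```text
time_s: 28.18
ee_pos: [554.4, 19.5, 121.6]
eef_rot: [[-0.472, 0.881, -0.001], [0.881, 0.472, -0.001], [-0.0, -0.001, -1.0]]
force: [-7.2, 0.1, 13.5]
grip_width: 58.8
finger_force: 67.9
```

Emit:
{"name": "servo_tool", "arguments": {
  "moves": [
    [4,0,0,-0.1,0,0,8],
    [4,0,0,-0.15,0,0,18],
    [4,0,0,-0.15,0,0,28],
    [4,0,0,-0.15,0,0,38],
    [4,0,0,-0.15,0,0,48],
    [4,0,0,-0.15,0,0,58],
    [4,0,0,-0.15,0,0,68],
    [4,0,0,-0.15,0,0,76]
  ]
}}

```text
time_s: 29.18
ee_pos: [554.3, 19.7, 120.6]
eef_rot: [[0.744, 0.668, -0.0], [0.668, -0.744, 0.0], [-0.0, -0.0, -1.0]]
force: [0.3, 0.3, -0.7]
grip_width: 59.0
finger_force: 66.0
```

Emit:
{"name": "servo_tool", "arguments": {
  "moves": [
    [4,0,0,0,0,0,6],
    [4,0,0,0,0,0,10],
    [4,0,0,0,0,0,13],
    [4,0,0,0,0,0,15],
    [4,0,0,0,0,0,15]
  ]
}}

```text
time_s: 29.8
ee_pos: [554.5, 19.4, 120.8]
eef_rot: [[0.89, 0.457, 0.0], [0.457, -0.89, -0.0], [-0.0, 0.0, -1.0]]
force: [-0.4, -1.9, -1.7]
grip_width: 59.0
finger_force: 66.1
```

```bash
python3 - <<'E'
from h import *
s=env.get_state(); print(s['grip_width'],s['finger_force'],np.round(s['force'],1),np.round(s['wrist_torque'],2)); go(487,-355.5,200,0)
E
```

```text
58.95944382795731 66.057173833251 [-0.4 -1.9 -1.7] [-0.26  0.02  0.05]
cur [554.5  19.4 120.8] 27.19 t 29.8 -> xyz cm [-23.13  30.27  -7.9 ] rz 27.2 q6 0.91
```

Emit:
{"name": "servo_tool", "arguments": {
  "moves": [
    [8.5,0,0,0,0,0,0],
    [8.5,0,0,0,0,0,0],
    [8.5,0,0,0,0,0,0],
    [8.5,0,0,-5,0,0,0],
    [8.5,0,0,-9,0,0,0],
    [8.5,0,0,-9,0,0,0],
    [8.5,-3,4,-9,0,0,5],
    [8.5,-6.5,8.5,-9,0,0,13]
  ]
}}

```text
time_s: 30.8
ee_pos: [534.7, -85.9, 209.7]
eef_rot: [[0.97, 0.243, -0.001], [0.243, -0.97, 0.001], [-0.001, -0.001, -1.0]]
force: [0.2, -0.7, 0.1]
grip_width: 85.2
finger_force: 0.0
```

Emit:
{"name": "servo_tool", "arguments": {
  "moves": [
    [0,-8.8,21.2,0,0,0,14],
    [0,-8.8,21.2,0,0,0,14],
    [0,-8.8,21.2,0,0,0,14],
    [0,-8.8,21.2,0,0,0,14],
    [0,-8.8,21.2,0,0,0,14],
    [0,-8.8,21.2,0,0,0,14]
  ]
}}

```text
time_s: 31.55
ee_pos: [501.7, -311.8, 209.8]
eef_rot: [[1.0, 0.003, -0.001], [0.003, -1.0, 0.002], [-0.001, -0.002, -1.0]]
force: [-0.5, 0.4, 0.1]
grip_width: -0.0
finger_force: 0.0
```

```bash
python3 - <<'E'
from h import *
go(487,-355.5,95,0); s=env.get_state(); print(s['grip_width'])
E
```

```text
cur [ 501.7 -311.8  209.8] 0.17 t 31.55 -> xyz cm [-1.47  4.39 11.47] rz 0.2 q6 0.81
-0.04841333069407571
```

Emit:
{"name": "servo_tool", "arguments": {
  "moves": [
    [0,-1.4,4.4,4,0,0,0],
    [0,-1.4,4.4,8,0,0,0],
    [0,-1.4,4.4,11,0,0,0],
    [0,-1.4,4.4,11,0,0,0]
  ]
}}

```text
time_s: 32.05
ee_pos: [486.9, -353.5, 97.7]
eef_rot: [[1.0, 0.005, -0.005], [0.005, -1.0, 0.005], [-0.005, -0.005, -1.0]]
force: [0.2, 0.6, 1.3]
grip_width: -0.2
finger_force: 0.0
```

Emit:
{"name": "servo_tool", "arguments": {
  "moves": [
    [0,0,0,0.3,0,0,0],
    [0,0,0,0.6,0,0,0],
    [0,0,0,0.9,0,0,0],
    [0,0,0,1.2,0,0,0],
    [0,0,0,1.2,0,0,0]
  ]
}}

```text
time_s: 32.67
ee_pos: [487.9, -356.6, 88.5]
eef_rot: [[1.0, 0.003, -0.0], [0.003, -1.0, 0.0], [-0.0, -0.0, -1.0]]
force: [0.6, -0.4, 0.3]
grip_width: 0.0
finger_force: 0.0
```

Emit:
{"name": "servo_tool", "arguments": {
  "moves": [
    [0,0,0,0.2,0,0,0],
    [0,0,0,0.4,0,0,0],
    [0,0,0,0.6,0,0,0],
    [0,0,0,0.8,0,0,0],
    [0,0,0,0.8,0,0,0]
  ]
}}

```text
time_s: 33.3
ee_pos: [488.2, -357.0, 81.5]
eef_rot: [[1.0, 0.003, 0.0], [0.003, -1.0, -0.0], [0.0, 0.0, -1.0]]
force: [-1.8, 0.5, 5.2]
grip_width: -0.1
finger_force: 2.7
```

Emit:
{"name": "servo_tool", "arguments": {
  "moves": [
    [0,0,0,0.2,0,0,0],
    [0,0,0,0.4,0,0,0],
    [0,0,0,0.6,0,0,0],
    [0,0,0,0.8,0,0,0],
    [0,0,0,0.8,0,0,0]
  ]
}}

```text
time_s: 33.92
ee_pos: [488.5, -357.3, 75.0]
eef_rot: [[1.0, 0.003, 0.0], [0.003, -1.0, -0.001], [0.0, 0.001, -1.0]]
force: [-4.0, 3.9, 13.7]
grip_width: 0.3
finger_force: 6.6
```

Emit:
{"name": "servo_tool", "arguments": {
  "moves": [
    [0,0,0,0.2,0,0,0],
    [0,0,0,0.4,0,0,0],
    [0,0,0,0.4,0,0,0]
  ]
}}

```text
time_s: 34.3
ee_pos: [489.2, -358.1, 74.7]
eef_rot: [[1.0, 0.004, 0.001], [0.004, -1.0, -0.002], [0.001, 0.002, -1.0]]
force: [-9.2, 9.0, 32.1]
grip_width: -0.1
finger_force: 16.2
```

Emit:
{"name": "servo_tool", "arguments": {
  "moves": [
    [0,0,0,-2,0,0,0],
    [0,0,0,-6,0,0,0],
    [8.5,0,0,-10,0,0,0],
    [8.5,0,0,-13,0,0,0],
    [8.5,0,0,-13,0,0,0],
    [8.5,0,0,-13,0,0,0]
  ]
}}

```text
time_s: 35.05
ee_pos: [487.6, -356.3, 197.4]
eef_rot: [[1.0, 0.003, -0.001], [0.003, -1.0, 0.001], [-0.001, -0.001, -1.0]]
force: [-0.2, 0.4, -1.0]
grip_width: 72.2
finger_force: 0.0
```

```bash
python3 - <<'E'
from h import *
cap('wrist','w13.png'); go(487,-355.5,95,0); print(proj('w13',[487,-355.5,110]))
E
```

```text
cur [ 487.4 -356.   196.8] 0.17 t 35.1 -> xyz cm [-0.02 -0.03 10.18] rz 0.2 q6 0.74
[311.72063967 247.23944661]
```

View pics/w13.png

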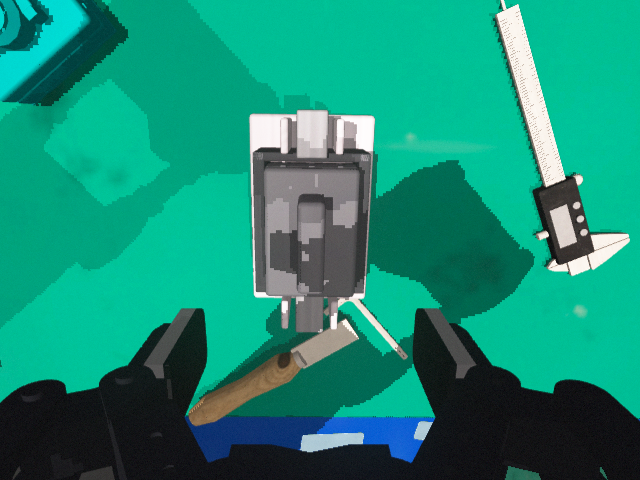

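The head has sprung up: the bolts stand clear at (312,130) and (310,315), and the rib runs vertically around (312,245). Next I'll check calibration noise and the head's centre.

```bash
python3 - <<'E'
from h import *
for i in range(4):
    s=env.get_state(); c=env.capture('wrist'); print(np.array(c['tool_from_camera'])[:3,3].round(2),np.round(s['ee_pos'],1))
W=lambda u,v,z: px('w13',u,v,z)[:2].round(1).tolist()
print('head top',W(312,166,80),W(312,297,80),'rib',W(300,204,110),W(322,204,110),W(311,293,110),'rib101',W(311,200,101),W(311,293,101))
a=cv2.imread('pics/w13.png',0); print('col',list(zip(range(140,310,3),a[140:310:3,278].tolist())))
print('rib col',list(zip(range(180,305,3),a[180:305:3,312].tolist())))
E
```

```text
[  71.22   -1.69 -146.45] [ 487.4 -356.   196.8]
[  71.22   -1.69 -146.45] [ 487.3 -356.   196.7]
[  71.22   -1.69 -146.45] [ 487.4 -356.   196.8]
[  71.22   -1.69 -146.45] [ 487.5 -356.1  197.1]
head top [529.5, -355.6] [443.1, -356.0] rib [512.0, -348.9] [512.1, -361.1] [458.8, -355.2] rib101 [512.6, -355.0] [454.9, -355.2]
col [(140, 246), (143, 246), (146, 246), (149, 48), (152, 66), (155, 88), (158, 85), (161, 100), (164, 59), (167, 77), (170, 113), (173, 139), (176, 136), (179, 139), (182, 140), (185, 137), (188, 136), (191, 140), (194, 133), (197, 134), (200, 161), (203, 165), (206, 162), (209, 163), (212, 159), (215, 162), (218, 160), (221, 161), (224, 158), (227, 160), (230, 95), (233, 82), (236, 83), (239, 82), (242, 83), (245, 82), (248, 82), (251, 81), (254, 80), (257, 81), (260, 83), (263, 82), (266, 82), (269, 83), (272, 156), (275, 152), (278, 148), (281, 152), (284, 153), (287, 152), (290, 151), (293, 155), (296, 224), (299, 132), (302, 131), (305, 82), (308, 72)]
rib col [(180, 132), (183, 133), (186, 133), (189, 133), (192, 130), (195, 58), (198, 56), (201, 63), (204, 106), (207, 132), (210, 132), (213, 132), (216, 132), (219, 130), (222, 132), (225, 157), (228, 161), (231, 160), (234, 156), (237, 158), (240, 85), (243, 87), (246, 87), (249, 83), (252, 85), (255, 87), (258, 82), (261, 86), (264, 79), (267, 85), (270, 83), (273, 85), (276, 83), (279, 85), (282, 81), (285, 82), (288, 84), (291, 80), (294, 84), (297, 110), (300, 116), (303, 116)]
```

Emit:
{"name": "servo_tool", "arguments": {
  "moves": [
    [8.5,-0.05,0.05,5,0,0,0],
    [8.5,-0.05,0.05,9,0,0,0],
    [8.5,-0.05,0.05,11.1,0,0,0],
    [8.5,-0.05,0.05,11.1,0,0,0],
    [0,-0.05,0.05,11.1,0,0,0],
    [0,-0.05,0.05,11.1,0,0,0],
    [0,-0.05,0.05,11.1,0,0,0],
    [0,-0.05,0.05,11.1,0,0,0]
  ],
  "grip_force": 60
}}

```text
time_s: 36.3
ee_pos: [487.8, -357.5, 88.4]
eef_rot: [[1.0, 0.003, 0.001], [0.003, -1.0, -0.001], [0.001, 0.001, -1.0]]
force: [0.7, 0.1, 1.2]
grip_width: 14.6
finger_force: 60.7
```

Emit:
{"name": "servo_tool", "arguments": {
  "moves": [
    [0,0,0,0,0,0,0],
    [0,0,0,0,0,0,0]
  ]
}}

```text
time_s: 36.55
ee_pos: [487.8, -357.5, 88.1]
eef_rot: [[1.0, 0.003, 0.001], [0.003, -1.0, -0.001], [0.001, 0.001, -1.0]]
force: [1.8, -0.1, 1.9]
grip_width: 14.3
finger_force: 60.6
```

Emit:
{"name": "servo_tool", "arguments": {
  "moves": [
    [0,0,0,-1,0,0,0],
    [0,0,0,-3,0,0,0],
    [0,0,0,-6,0,0,0],
    [0,0,0,-10,0,0,0],
    [0,0,0,-14,0,0,0],
    [0,0,0,-17,0,0,0],
    [0,0,0,-17,0,0,0],
    [0,0,0,-17,0,0,0]
  ]
}}

```text
time_s: 37.55
ee_pos: [487.1, -356.8, 256.6]
eef_rot: [[1.0, 0.003, -0.001], [0.003, -1.0, 0.001], [-0.001, -0.001, -1.0]]
force: [-0.8, 0.1, -2.1]
grip_width: 14.7
finger_force: 60.4
```

Emit:
{"name": "servo_tool", "arguments": {
  "moves": [
    [0,0,0,0,0,0,0],
    [0,0,0,0,0,0,0]
  ]
}}

```text
time_s: 37.8
ee_pos: [487.2, -356.8, 256.3]
eef_rot: [[1.0, 0.003, -0.002], [0.003, -1.0, 0.002], [-0.002, -0.002, -1.0]]
force: [-0.3, -0.6, -1.6]
grip_width: 14.7
finger_force: 60.3
```

```bash
python3 - <<'E'
from h import *
cap('wrist','w14.png'); go(554.5,19,245,118); s=env.get_state(); print(s['grip_width'],np.round(s['force'],1))
# held-edge profiles along the mid columns: head now, stage C at grasp (w12)
for f,cols in (('w14',(270,350)),('w12',(270,350))):
    a=cv2.imread(f'pics/{f}.png').astype(int)
    for u in cols:
        sat=a[:,u].max(1)-a[:,u].min(1); v=np.where(sat[100:]<40)[0][0]+100
        print(f,u,'first grey row',v,a[v-2:v+60:4,u].mean(1).round(0).astype(int).tolist())
a=cv2.imread('pics/w14.png').astype(int)
for v in (240,260,280): 
    sat=a[v].max(1)-a[v].min(1); w=np.where(sat<40)[0]; print(v,w[(w>150)&(w<480)][[0,-1]])
print(a[200:440:6,310].mean(1).round(0).astype(int).tolist())
E
```

```text
cur [ 487.3 -356.9  256.7] 0.17 t 37.85 -> xyz cm [  6.84 -37.57   1.21] rz -117.8 q6 0.74
14.901160901774585 [-0.6 -0.5 -2.8]
w14 270 first grey row 113 [102, 241, 250, 250, 250, 250, 250, 249, 51, 108, 99, 88, 85, 87, 89, 86]
w14 350 first grey row 115 [120, 251, 253, 253, 253, 253, 253, 243, 54, 112, 96, 74, 94, 99, 61, 63]
w12 270 first grey row 207 [69, 48, 66, 67, 67, 62, 66, 84, 123, 140, 154, 154, 151, 152, 151, 155]
w12 350 first grey row 208 [114, 67, 66, 65, 110, 66, 67, 91, 127, 141, 147, 146, 149, 152, 144, 152]
240 [232 387]
260 [233 385]
280 [234 384]
[126, 115, 142, 140, 137, 141, 137, 139, 61, 60, 58, 62, 105, 129, 134, 60, 57, 57, 56, 58, 56, 57, 59, 55, 58, 55, 58, 57, 76, 82, 84, 79, 84, 82, 80, 81, 76, 84, 82, 81]
```

```bash
python3 - <<'E'
from h import *
a=cv2.imread('pics/w14.png').astype(int).mean(2).round(0).astype(int)
for u in (250,280,350,370): print(u,a[150:250:3,u].tolist())
d=np.load('pics/w14.npz'); s=env.get_state(); R=np.array(s['eef_rot']);p=np.array(s['ee_pos'])
def tx(f,v,z,u=312):
    X=px('w14',u,v,p[2]-z); return (R.T@(X-p)).round(1)[0]
print('rib far edge x for z -18,-15,-12:',[tx(0,270,z) for z in(-18,-15,-12)])
print('v->x at head top z 13,16:',[(v,tx(0,v,13),tx(0,v,16)) for v in (195,200,205,210,215,220,225)])
E
```

```text
250 [103, 101, 102, 101, 100, 101, 101, 103, 103, 103, 102, 102, 104, 83, 60, 59, 73, 71, 95, 120, 135, 146, 144, 144, 145, 144, 140, 141, 141, 145, 143, 142, 142, 140]
280 [90, 130, 135, 135, 137, 134, 198, 203, 206, 204, 201, 201, 201, 161, 60, 62, 61, 62, 96, 119, 136, 142, 140, 141, 144, 140, 140, 138, 140, 140, 139, 139, 141, 137]
350 [112, 96, 75, 79, 93, 99, 66, 64, 63, 64, 63, 61, 67, 64, 62, 71, 69, 59, 94, 133, 156, 168, 172, 166, 133, 133, 139, 133, 134, 135, 134, 133, 133, 71]
370 [119, 119, 119, 119, 121, 83, 75, 75, 73, 76, 75, 74, 74, 72, 55, 61, 64, 65, 85, 129, 156, 170, 171, 174, 170, 169, 169, 167, 108, 66, 59, 58, 59, 61]
rib far edge x for z -18,-15,-12: [np.float64(24.3), np.float64(23.2), np.float64(22.1)]
v->x at head top z 13,16: [(195, np.float64(42.8), np.float64(42.3)), (200, np.float64(40.9), np.float64(40.3)), (205, np.float64(39.0), np.float64(38.4)), (210, np.float64(37.1), np.float64(36.4)), (215, np.float64(35.1), np.float64(34.4)), (220, np.float64(33.2), np.float64(32.5)), (225, np.float64(31.2), np.float64(30.5))]
```

View pics/w14.png

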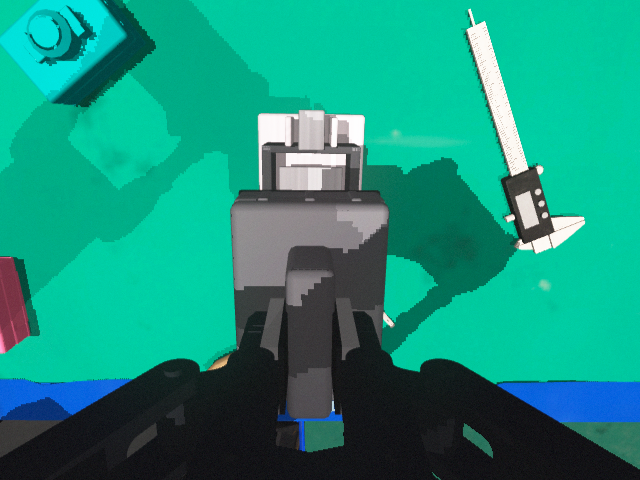

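The picture shows the head hanging square in the jaws with its far top edge at v≈206. That puts its offset in the tool the same as the stages had, to within 0.5 mm. I'll carry it over the column.

Emit:
{"name": "servo_tool", "arguments": {
  "moves": [
    [0,0.8,-4.7,0,0,0,-8],
    [0,1.6,-9.4,0,0,0,-18],
    [0,2.5,-14.1,0,0,0,-28],
    [0,3.4,-18.8,0,0,0,-38],
    [0,4.2,-23.5,0,0,0,-48],
    [0,5,-28,0,0,0,-58],
    [0,6,-33,0,0,0,-68],
    [0,6.8,-37.6,0,0,0,-78]
  ]
}}

```text
time_s: 38.85
ee_pos: [554.5, 20.7, 257.5]
eef_rot: [[0.199, 0.98, -0.0], [0.98, -0.199, 0.0], [0.0, -0.0, -1.0]]
force: [0.8, 0.2, -2.3]
grip_width: 14.4
finger_force: 60.3
```

Emit:
{"name": "servo_tool", "arguments": {
  "moves": [
    [0,0,0,0,0,0,-10],
    [0,0,0,0,0,0,-20],
    [0,0,0,0,0,0,-30],
    [0,0,0,0,0,0,-40],
    [0,0,0,0,0,0,-40],
    [0,0,0,0,0,0,-40]
  ]
}}

```text
time_s: 39.6
ee_pos: [554.4, 18.9, 257.6]
eef_rot: [[-0.47, 0.883, -0.0], [0.883, 0.47, 0.0], [0.0, -0.0, -1.0]]
force: [-0.2, -0.1, -1.5]
grip_width: 14.3
finger_force: 60.3
```

```bash
python3 - <<'E'
from h import *
go(554.5,19.3,226,118); s=env.get_state(); print(s['grip_width'])
E
```

```text
cur [554.4  18.9 257.6] 118.01 t 39.6 -> xyz cm [0.03 0.03 3.16] rz 0.0 q6 -0.67
14.324852927976703
```

Emit:
{"name": "servo_tool", "arguments": {
  "moves": [
    [0,0,0,1.5,0,0,0],
    [0,0,0,2.6,0,0,0],
    [0,0,0,3.2,0,0,0],
    [0,0,0,3.7,0,0,0],
    [0,0,0,4.2,0,0,0],
    [0,0,0,4.6,0,0,0],
    [0,0,0,4.6,0,0,0]
  ]
}}

```text
time_s: 40.48
ee_pos: [554.3, 19.0, 211.5]
eef_rot: [[-0.472, 0.882, -0.0], [0.882, 0.472, 0.0], [0.0, -0.0, -1.0]]
force: [-0.2, -0.2, -2.0]
grip_width: 14.2
finger_force: 60.3
```

Emit:
{"name": "servo_tool", "arguments": {
  "moves": [
    [0,0,0,0.4,0,0,0],
    [0,0,0,0.8,0,0,0],
    [0,0,0,0.8,0,0,0]
  ]
}}

```text
time_s: 40.85
ee_pos: [554.1, 19.0, 203.3]
eef_rot: [[-0.472, 0.882, -0.001], [0.882, 0.472, 0.0], [0.001, -0.001, -1.0]]
force: [0.4, 0.8, -0.8]
grip_width: 14.6
finger_force: 60.3
```

Emit:
{"name": "servo_tool", "arguments": {
  "moves": [
    [0,0,0,0.25,0,0,0],
    [0,0,0,0.5,0,0,0],
    [0,0,0,0.5,0,0,0]
  ]
}}

```text
time_s: 41.22
ee_pos: [554.3, 19.0, 198.5]
eef_rot: [[-0.472, 0.882, -0.001], [0.882, 0.472, 0.0], [0.0, -0.0, -1.0]]
force: [-0.6, -0.5, -1.1]
grip_width: 14.3
finger_force: 60.3
```

Emit:
{"name": "servo_tool", "arguments": {
  "moves": [
    [0,0,0,0.2,0,0,0],
    [0,0,0,0.4,0,0,0],
    [0,0,0,0.4,0,0,0]
  ]
}}

```text
time_s: 41.6
ee_pos: [554.3, 19.0, 194.6]
eef_rot: [[-0.472, 0.882, -0.0], [0.882, 0.472, 0.0], [0.0, -0.0, -1.0]]
force: [-0.6, 0.8, -3.2]
grip_width: 14.6
finger_force: 60.3
```

Emit:
{"name": "servo_tool", "arguments": {
  "moves": [
    [0,0,0,0.2,0,0,0],
    [0,0,0,0.4,0,0,0],
    [0,0,0,0.4,0,0,0]
  ]
}}

```text
time_s: 41.98
ee_pos: [554.4, 18.8, 190.9]
eef_rot: [[-0.472, 0.882, -0.0], [0.882, 0.472, -0.0], [-0.0, -0.0, -1.0]]
force: [-1.8, -1.4, 0.7]
grip_width: 14.4
finger_force: 60.7
```

Emit:
{"name": "servo_tool", "arguments": {
  "moves": [
    [0,0,0,0.1,0,0,0],
    [0,0,0,0.2,0,0,0],
    [0,0,0,0.2,0,0,0]
  ]
}}

```text
time_s: 42.35
ee_pos: [555.1, 18.8, 190.8]
eef_rot: [[-0.472, 0.881, 0.002], [0.881, 0.472, -0.0], [-0.001, 0.002, -1.0]]
force: [-4.4, -1.0, 10.0]
grip_width: 14.7
finger_force: 61.7
```

Emit:
{"name": "servo_tool", "arguments": {
  "moves": [
    [0,0,0,-0.1,0,0,8],
    [0,0,0,-0.15,0,0,18],
    [0,0,0,-0.15,0,0,28],
    [0,0,0,-0.15,0,0,38],
    [0,0,0,-0.15,0,0,48],
    [0,0,0,-0.15,0,0,58],
    [0,0,0,-0.15,0,0,68],
    [0,0,0,-0.15,0,0,76]
  ]
}}

```text
time_s: 43.35
ee_pos: [555.3, 19.0, 190.7]
eef_rot: [[0.744, 0.668, 0.002], [0.668, -0.744, 0.0], [0.002, 0.002, -1.0]]
force: [1.5, 0.0, 0.7]
grip_width: 14.3
finger_force: 60.5
```

Emit:
{"name": "servo_tool", "arguments": {
  "moves": [
    [0,0,0,0,0,0,6],
    [0,0,0,0,0,0,10],
    [0,0,0,0,0,0,13],
    [0,0,0,0,0,0,15],
    [0,0,0,0,0,0,15]
  ]
}}

```text
time_s: 43.98
ee_pos: [555.1, 18.7, 190.7]
eef_rot: [[0.89, 0.457, 0.002], [0.457, -0.89, -0.001], [0.001, 0.001, -1.0]]
force: [1.6, -1.1, 0.7]
grip_width: 14.2
finger_force: 60.6
```

```bash
python3 - <<'E'
from h import *
s=env.get_state(); print(s['grip_width'],s['finger_force'],np.round(s['force'],1),np.round(s['wrist_torque'],2)); go(487,-355.5,200,0)
E
```

```text
14.192368880451783 60.64068853855133 [ 1.6 -1.1  0.7] [-0.35 -0.43 -0.01]
cur [555.1  18.7 190.7] 27.19 t 43.98 -> xyz cm [-23.16  30.17  -0.92] rz 27.2 q6 0.91
```

Emit:
{"name": "servo_tool", "arguments": {
  "moves": [
    [5,0,0,0,0,0,0],
    [8.5,0,0,0,0,0,0],
    [8.5,0,0,0,0,0,0],
    [8.5,0,0,-4,0,0,0],
    [8.5,0,0,-9,0,0,0],
    [8.5,0,0,-14,0,0,0],
    [8.5,0,0,-14,0,0,0],
    [8.5,0,0,-14,0,0,0]
  ]
}}

```text
time_s: 44.98
ee_pos: [554.1, 19.0, 329.5]
eef_rot: [[0.89, 0.457, -0.001], [0.457, -0.89, 0.0], [-0.001, -0.001, -1.0]]
force: [-0.2, -0.4, 0.2]
grip_width: 84.9
finger_force: 0.0
```

```bash
python3 - <<'E'
from h import *
s=env.get_state(); R=np.array(s['eef_rot']); print(np.round(s['ee_pos'],1),np.degrees(np.arctan2(R[1,0],R[0,0])).round(1))
cap('wrist','w15.png'); cap('side','side1.png'); cap('scene','scene1.png')
a=cv2.imread('pics/w15.png'); g=cv2.cvtColor(a,cv2.COLOR_BGR2HSV); m=((g[...,1]<60)).astype(np.uint8)
for z in (182,30): print(z,proj('w15',[554.5,19,z]).round(0))
u,v=proj('w15',[554.5,19,182]).astype(int)
e=cv2.Canny(cv2.cvtColor(a,cv2.COLOR_BGR2GRAY),40,120); L=cv2.HoughLinesP(e,1,np.pi/720,35,minLineLength=45,maxLineGap=6)
for l in L[:,0]:
    if abs(l[0]-u)<150 and abs(l[1]-v)<160: print(l, round(np.degrees(np.arctan2(l[3]-l[1],l[2]-l[0])),1))
b=cv2.imread('pics/side1.png'); h=cv2.cvtColor(b,cv2.COLOR_BGR2HSV); mm=((h[...,1]<60)&(h[...,2]>50)).astype(np.uint8)
for z in (10,50,90,130,166,197): print('side',z,proj('side1',[554.5,19,z]).round(0))
u0,v0=proj('side1',[554.5,19,100]).astype(int)
for v in range(v0-75,v0+60,6):
    w=np.where(mm[v,u0-60:u0+60])[0]; print(v,(w[[0,-1]]+u0-60).tolist() if len(w) else None,end=' ')
E
```

```text
[554.1  19.  329.5] 27.2
182 [313. 222.]
30 [312. 188.]
[185 359 263 392] 22.9
[264 152 268 245] 87.5
[353 245 354 162] -89.3
[322 256 322 188] -90.0
[297 196 298 242] 88.8
[461 314 509 374] 51.3
[328 250 328 192] -90.0
[299 189 301 257] 88.3
[445 312 488 374] 55.3
[356 242 356 174] -90.0
[310 154 361 167] 14.3
[439 201 485 179] -25.6
[282 119 344 119] 0.0
[251 329 274 280] -64.9
[244 362 277 298] -62.7
[329 250 329 195] -90.0
[270 300 324 325] 24.8
[357 119 357 182] 90.0
[290 380 320 325] -61.4
[276 280 336 280] 0.0
side 10 [342. 269.]
side 50 [342. 255.]
side 90 [342. 241.]
side 130 [343. 227.]
side 166 [343. 213.]
side 197 [343. 202.]
162 [282, 321] 168 [282, 326] 174 [282, 401] 180 [282, 401] 186 [282, 401] 192 [282, 401] 198 [282, 401] 204 [287, 401] 210 [323, 400] 216 [323, 401] 222 [323, 401] 228 [323, 401] 234 [323, 401] 240 [323, 397] 246 [323, 401] 252 [323, 401] 258 [323, 401] 264 [283, 401] 270 [290, 374] 276 [290, 368] 282 [290, 348] 288 [289, 290] 294 None
```

```bash
python3 -c "
from station import env; print(env.close_job())"
```

```text
the job is handed in; nothing more can be done
None
```

The job is handed in: three stages were present and all three are stacked on the base. The head was tripped from its dock and set on top, and all four are turned to within a few degrees of the base. I stopped the third stage and the head at alignment without turning them to their hard stops, and no pass/fail result came back.

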